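# Lock the tube holder onto the stud of the shaker

## Robot

A 7-joint arm with a two-finger parallel gripper is mounted at the origin on a cart in front of the work surface, level with it; the furniture and walls round the work are solid. World frame = base frame: x ahead of the robot, y to its left, z up, the work surface at z = 0. Lengths are in m, angles in rad, forces in N, time in s.
With the tool pointing down it reaches from about 0.425 to 0.875 m from the base axis. Payload 9.9 kg.
Tool frame: the origin (TCP) lies at the centre of the arm's flange, where the gripper is bolted on; the fingertips stand arm.tips_ahead ahead of it and the grasp point (between the pads) lies 155 mm ahead of it (arm.tips_ahead is the distance from the TCP to the fingertips, in m); z points along the fingers, y is the line along which they close (so a half turn about z gives the same grasp; the last joint's range is limited). The gripper opens to 85 mm and grips with 20 to 120 N. Pads are 22 mm wide; open, the fingers measure 114 mm over their backs; the gripper's body (76 mm by 85 mm) begins 54 mm behind the grasp point. The pads swing forward as they close: fully open they stand 13 mm farther back than shut.
Start: joints at [-1.361, 0.576, 0.025, 1.437, -0.015, 1.129, -0.057], TCP at [0.195, 0.646, 0.405] pointing down, gripper open.
Joint ranges: [-2.76, 2.76], [-0.34, 2.15], [-1.52, 1.57], [0.19, 2.46], [-1.09, 4.23], [0.17, 1.99], [-2.82, 2.82]. Speed limits (rad/s): [2.22, 2.22, 3.01, 3.01, 3.14, 3.14, 3.14].

## Interface

Orientations are given as a rotation vector (axis times angle).
In Python, from cell import arm gives the robot as it stands.
- The arm moves only by the shell command python3 -m inch 'ROWS' [OPENING] [FORCE]. ROWS is JSON, a list of rows, each a list of 2 entries, a list of its own where there are three numbers: the shift along the tool's x, y, z in units of 75 mm (1.0 is 75 mm), then the turn, a rotation vector about the tool's x, y, z in units of 30 degrees (1.0 is 30 degrees). In form: [[[tx, ty, tz], [rx, ry, rz]], ...]. A call has 1 to 5 rows; each row shifts and turns the commanded pose from where the row before left it, along the tool's axes as they then stand; what a row does not reach is not made up. A row lasts 1/8 s, in which the tool goes at most 62.5 mm and 10.7 degrees, less where a joint would pass 70% of its speed; a pose out of reach is approached as far as the arm can. A call with a number of a shift or a turn outside -1 to 1 is refused whole. A call with a gripper value outside its range is refused whole. OPENING is the opening, from 0 (shut) to 1 (fully open), set as the call begins (- or left out, the last holds). The fingers move at their own pace and stop on an object; FORCE is the grip in N (left out, the last holds). Time passes only in rows, so rows that do not move let the fingers close. It gives the time, the measured TCP pose, the force, the opening and the grip force at its end, in the units of the state.
- arm.observe(): the state, without advancing time (a new reading comes with each control period).
- arm.snapshot(name): name is "side" or "top"; returns a dict with "pixels" (480x640x3 uint8, red, green, blue), "camera_matrix" (3x3 intrinsics, pixels), "T" (4x4, takes a point from camera to world coordinates). Camera axes: x right, y down, z forward; pixel columns grow to the right and rows downward; lengths in m; the calibration is good to about 2 mm. A picture is of the moment at which its call begins. There is no depth.
- arm.hand_in(): hands the job in; it is judged then, once.
The state is a dict: "time": time; "q": joint angles; "qd": joint speeds; "joint_torque": joint torques, N m; "position": TCP position; "orientation": TCP orientation; "force": force on the tool from outside, world axes, zero at the start; "ft_torque": the same for the moment, N m; "opening": finger opening in m; "grip_force": force on a finger pad.
Only numpy, scipy, OpenCV 4.12 (cv2) and the standard library are available. Lean on these libraries where they do the work, as an engineer would, in place of code of your own. Each camera call takes 0.05 s, during which the arm holds its last target. There are 200 camera calls.

## Task

Mount the drilled tube holder on the shaker so that it cannot fly off when it runs: tip its eye end down, slide the rounded toe under the front lip of the stud's wide head, push it in against the sprung plunger and lower the block until the foot lies flat on the platform. Then let the plunger push the holder back until its shoulders rest against the two dowel pins, with both ends of the eye caught under the head, and let go. Feel your way, never pressing on the stud with more than about 25 N, and leave the bottles and the beaker standing where they are.

Things in the scene. Friction and masses are not known exactly. Their poses are not given: they have to be found in the camera images.
- holder: Loose tube holder, 0.22-0.35 kg, 107 x 76 x 46 mm: aluminium block 34 (x) x 76 (y) x 40 mm with three bores on a 6 mm steel foot plate. Origin: plate's underside below the block's middle; x from eye to block, z up. Grip the block across its 34 mm, fingertips 15 mm or more above the underside. Plate 76 wide from x=-25 to 19 mm, 40 wide in front; the step's shoulders (x=-25) meet the pins.
- toe (a point): Centre of the rounded toe, the cross bar at the front end of the holder's eye: 6 mm thick, 40 mm along y; holder x=-85, z=3 mm; axes as the holder's. Behind it the oblong eye, 30 mm long (x=-82 to -52) and 22 mm wide. In the mounted holder this point lies 16.5 mm in front of the stud's axis and 3 mm above the platform.
- eye_back (a point): Middle of the back edge of the holder's eye, half way up the plate: holder x=-52, z=3 mm; axes as the holder's. Mounted, it lies 16.5 mm behind the stud's axis. Toe on the platform and block end raised 0.5 rad: its lower corner passes 2.2 mm over the stud's head. Toe fully in on the neck: it clears the head's rear lip by only 1.1 mm on the way down, 3 mm when level.
- shaker: White tube shaker, fixed; grey platform 150 x 150 mm, top 64 mm above the worktop. Origin: centre of its underside; x from the front panel to the back, z up. On the platform, the stud 38 mm in front of the centre; two dowel pins 8 mm thick, 5.5 mm tall, 39.5 mm behind the stud's axis and 29 mm to either side. The mounted holder's x runs along the shaker's x.
- stud: Fixed steel stud. Origin: its axis at platform level, axes as the shaker's. Neck 10 (x) x 14 mm; head 44 (x) x 16 x 4.5 mm, its underside 9.5 mm above the platform. Plunger, 5 mm thick, 3.3 mm up, sticks 9.5 mm out of the neck's front; 4 N to start it, 12 N fully in. Pressing the block down when the foot is already flat levers the toe up against the head.
- amber_bottle: Amber bottle with a red cap, 64 mm across, 130 mm tall, behind the shaker to the left; origin at the centre of its underside. To be left alone.
- white_bottle: Clear bottle with a white cap, 68 mm across, 147 mm tall, behind the shaker; origin at the centre of its underside. To be left alone.
- beaker: Small empty glass beaker, 51 mm across, 62 mm tall, in front of the shaker to the left; origin at the centre of its underside. To be left alone.

How it is judged:
On the way:
1. the toe is under the front lip of the stud's head while the block end is still raised (angle between holder's own z axis and vertical above 0.2 rad and x of toe in the frame of stud between -0.021 and -0.005 m and z of toe in the frame of stud below 0.0075 m and y of toe in the frame of stud between -0.007 and 0.007 m), for 0.15 s.
At the end, for the whole second after the job is handed in: the holder lies flat (within 0.05 rad, 3 mm) and still on the platform, pushed back against the dowel pins: the toe 14.5 to 19.5 mm in front of the stud's axis and the eye's back edge 13.5 to 18.5 mm behind it, both under the head, and within 6 mm of the stud's centre line (x of toe in the frame of stud between -0.0195 and -0.0145 m and y of toe in the frame of stud between -0.006 and 0.006 m and x of eye_back in the frame of stud between 0.0135 and 0.0185 m and y of eye_back in the frame of stud between -0.006 and 0.006 m and z of toe in the frame of stud between 0.001 and 0.006 m and z of eye_back in the frame of stud below 0.006 m and angle between holder's own z axis and vertical below 0.05 rad and linear speed of holder below 0.01 m/s); the robot touches nothing.
It fails at once if the holder presses on the stud (neck, head or plunger) with more than 25 N (contact force between holder and stud above 25 N).
It fails at once if a bottle or the beaker is pushed more than 20 mm (distance of any of amber_bottle, white_bottle, beaker from where it was at the start of the episode above 0.02 m).
It fails at once if a bottle or the beaker is tipped (angle between any of amber_bottle, white_bottle, beaker's own z axis and vertical above 0.35 rad).
It also fails if it takes over 64 s, if anything falls off the work surface, if the arm or the gripper's body presses on something with over 40 N, if the wrist force passes 120 N, or if a joint passes its speed limit or range.

## Working session

There is one attempt and no reset: what is moved stays moved. The work goes in short steps, Python scripts to look and compute and a shell command to move; the robot and the scene stay as the last step left them, time stands still between calls to the robot, and variables do not carry over. Pictures are saved under pics/ and viewed, at most 10 in all, crops included, and the job is handed in when it is done.

```bash
mkdir -p pics; ls
python3 - <<'E'
from cell import arm
import cv2,numpy as np
print(arm.tips_ahead); o=arm.observe(); print(o)
for n in("side","top"):
    s=arm.snapshot(n); cv2.imwrite(f"pics/{n}0.png",s["pixels"][:,:,::-1]); print(n,s["camera_matrix"].tolist(),np.round(s["T"],4).tolist())
E
```

```text
pics
0.1734
{'time': 0.0, 'q': array([-1.360817  ,  0.57652901,  0.02483726,  1.43788794, -0.0150006 ,
        1.1290141 , -0.05649688]), 'qd': array([-0.00158003, -0.00102613,  0.00274944,  0.00061338,  0.00032063,
       -0.00030464, -0.00039869]), 'joint_torque': array([-1.73765505e-05, -7.65749645e+01,  2.25004479e+00, -2.85954040e+01,
        1.52132276e-02,  1.26706148e-02, -4.35964523e-06]), 'position': array([0.19539058, 0.6459328 , 0.40385144]), 'orientation': array([-4.59719367e-01, -3.10761103e+00,  2.58557663e-03]), 'force': array([-0.33499362, -0.39739515, -0.03349691]), 'ft_torque': array([ 0.02581259,  0.02702051, -0.02763734]), 'grip_force': 0.0, 'opening': 0.08558028950645775}
side [[463.20198213109575, 0.0, 320.39335412790297], [0.0, 463.20198213109575, 239.37613723614785], [0.0, 0.0, 1.0]] [[0.8514, -0.277, 0.4454, 0.1504], [-0.5242, -0.4192, 0.7413, -0.8229], [-0.0186, -0.8646, -0.5021, 0.4857], [0.0, 0.0, 0.0, 1.0]]
top [[591.3506469379302, 0.0, 325.67860209664167], [0.0, 591.3506469379302, 236.74121022498124], [0.0, 0.0, 1.0]] [[-0.0094, -0.9869, 0.161, 0.3155], [-0.9996, 0.005, -0.0279, -0.1903], [0.0267, -0.1612, -0.9866, 1.3332], [0.0, 0.0, 0.0, 1.0]]
```

View pics/side0.png

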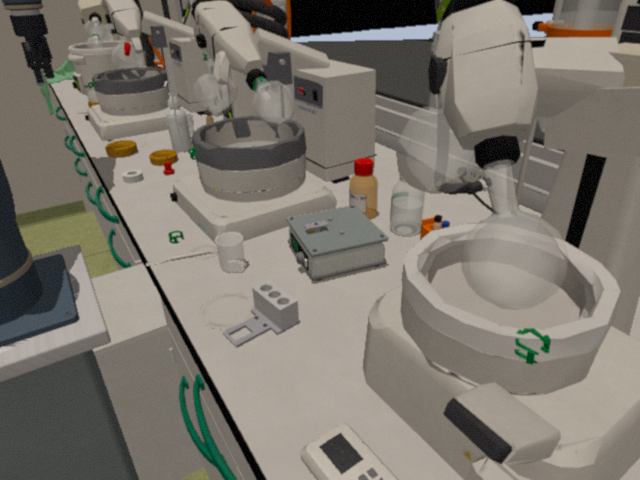

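View pics/top0.png

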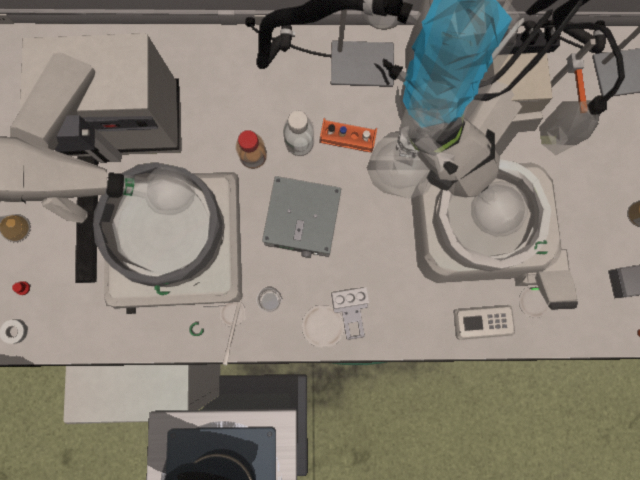

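The side view shows the holder at about (265,315), the shaker platform at (337,240), the beaker at (231,252) and the bottles at (363,190) and (407,210). In the top view the block is at (350,299) with its eye at (354,325). The platform is at (302,216), with the stud at about (299,231). Next I'll look at enlarged crops.

```bash
cat > h.py <<'E'
import cv2,numpy as np
from cell import arm
from scipy.spatial.transform import Rotation as R
CAM={"side":None,"top":None}
def ray(s,uv):
    K=s["camera_matrix"];T=s["T"];d=T[:3,:3]@np.linalg.inv(K)@np.array([uv[0],uv[1],1.]);return T[:3,3],d
def plane(s,uv,z):
    o,d=ray(s,uv);return o+d*(z-o[2])/d[2]
def proj(s,P):
    T=s["T"];p=T[:3,:3].T@(np.asarray(P)-T[:3,3]);q=s["camera_matrix"]@p;return q[:2]/q[2]
def tri(s1,u1,s2,u2):
    A=np.zeros((3,3));b=np.zeros(3)
    for s,u in((s1,u1),(s2,u2)):
        o,d=ray(s,u);d/=np.linalg.norm(d);M=np.eye(3)-np.outer(d,d);A+=M;b+=M@o
    return np.linalg.solve(A,b)
def crop(s,x,y,w,h,k):
    return cv2.resize(np.ascontiguousarray(s["pixels"][y:y+h,x:x+w,::-1]),None,fx=k,fy=k,interpolation=cv2.INTER_CUBIC)
E
python3 - <<'E'
from h import *
t=arm.snapshot("top");s=arm.snapshot("side")
a=crop(t,255,170,130,170,3.5);b=crop(s,210,200,190,150,4)
b=cv2.resize(b,None,fx=.0+a.shape[0]/b.shape[0]/1.6,fy=a.shape[0]/b.shape[0]/1.6)
c=np.hstack([crop(t,260,170,85,90,4.4)[:396,:374],crop(t,325,280,50,65,6)[:390,:300].copy() if 0 else cv2.copyMakeBorder(crop(t,325,280,55,65,6),0,6,0,0,cv2.BORDER_CONSTANT)])
print(c.shape);cv2.imwrite("pics/t1.png",c)
cv2.imwrite("pics/s1.png",crop(s,215,200,190,150,4))
E
```

```text
(396, 704, 3)
```

View pics/t1.png

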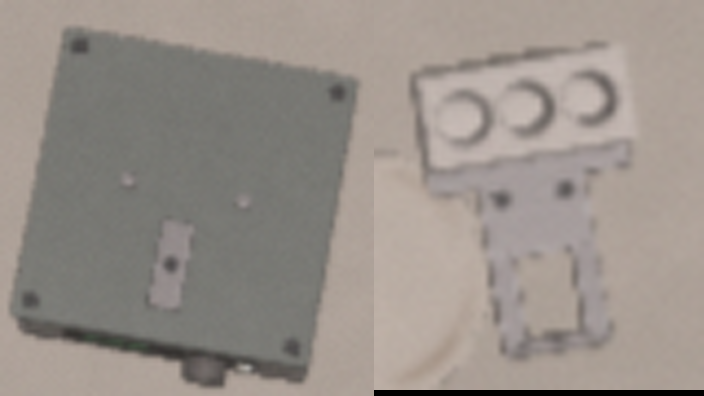

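View pics/s1.png

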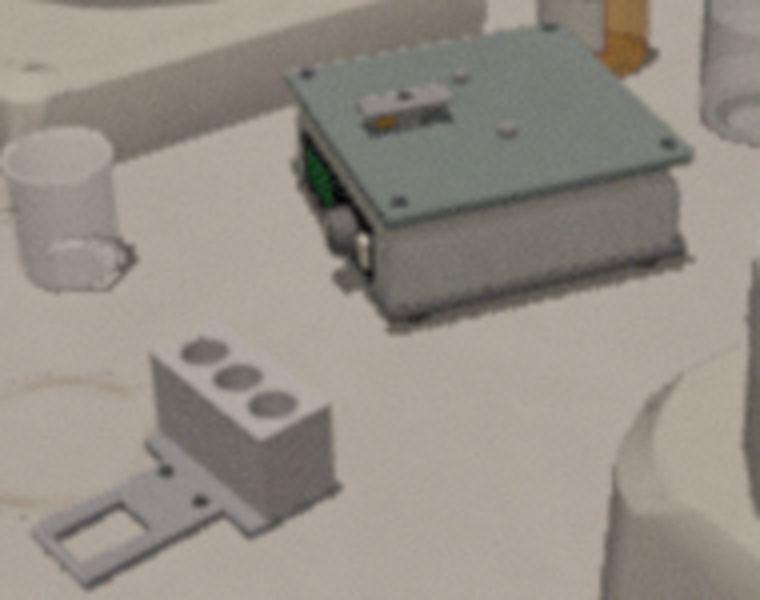

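Top crop: the platform bolts are at (79,46), (337,92), (291,347) and (29,300). The pins are at (128,180) and (243,202), and the stud screw is at (171,264). The block top corners are at (414,75), (620,45), (632,138) and (430,170), and the foot screws at (502,200) and (566,188). The side crop shows the same features from the other angle: pins (461,77) and (507,130), head screw (404,96), and the holder at lower left.

Run:
```python
from h import *
t=arm.snapshot("top");s=arm.snapshot("side")
A=lambda p:((p[0]+.5)/4.4-.5+260,(p[1]+.5)/4.4-.5+170)
B=lambda p:((p[0]-374+.5)/6-.5+325,(p[1]+.5)/6-.5+280)
C=lambda p:((p[0]+.5)/4-.5+215,(p[1]+.5)/4-.5+200)
np.set_printoptions(precision=4,suppress=True)
def show(n,pt,ps,z,f):
    for i,(a,b) in enumerate(zip(pt,ps)):
        print(n,i,"top",plane(t,f(a),z),"side",plane(s,C(b),z),"tri",tri(t,f(a),s,C(b)))
show("bolt",[(79,46),(337,92),(291,347),(29,300)],[(549,28),(668,143),(399,202),(307,74)],.064,A)
show("pin",[(128,180),(243,202)],[(461,77),(507,130)],.0695,A)
show("screw",[(171,264)],[(404,96)],.078,A)
show("block",[(414,75),(620,45),(632,138),(430,170)],[(220,322),(330,404),(262,440),(150,352)],.046,B)
show("fscrew",[(502,200),(566,188)],[(166,471),(200,501)],.006,B)
show("eyeback",[(520,262),(575,250)],[(110,500),(148,525)],.006,B)
show("toe",[(505,355),(612,340)],[(32,530),(88,585)],.006,B)
show("headcorners",[(164,221),(192,223),(181,310),(149,305)],[(440,85),(453,94),(372,113),(360,103)],.078,A)
for p in [(268,300)]: print("beaker top cam",plane(t,p,.03))
```

```text
bolt 0 top [ 0.6498 -0.1212  0.064 ] side [ 0.6489 -0.1217  0.064 ] tri [ 0.6497 -0.1211  0.0636]
bolt 1 top [ 0.6258 -0.2504  0.064 ] side [ 0.6257 -0.2497  0.064 ] tri [ 0.6255 -0.2502  0.0643]
bolt 2 top [ 0.4969 -0.2261  0.064 ] side [ 0.4961 -0.2263  0.064 ] tri [ 0.4966 -0.226   0.0637]
bolt 3 top [ 0.521  -0.0971  0.064 ] side [ 0.5204 -0.0976  0.064 ] tri [ 0.5209 -0.097   0.0636]
pin 0 top [ 0.58   -0.146   0.0695] side [ 0.5763 -0.1513  0.0695] tri [ 0.5804 -0.1457  0.066 ]
pin 1 top [ 0.5687 -0.2028  0.0695] side [ 0.5656 -0.2071  0.0695] tri [ 0.569  -0.2027  0.0665]
screw 0 top [ 0.5362 -0.1673  0.078 ] side [ 0.5352 -0.1663  0.078 ] tri [ 0.5356 -0.1671  0.0784]
block 0 top [ 0.4037 -0.2376  0.046 ] side [ 0.4005 -0.2414  0.046 ] tri [ 0.4031 -0.2375  0.0428]
block 1 top [ 0.414  -0.3127  0.046 ] side [ 0.4118 -0.3141  0.046 ] tri [ 0.4134 -0.3125  0.0445]
block 2 top [ 0.3803 -0.3163  0.046 ] side [ 0.3797 -0.3194  0.046 ] tri [ 0.3807 -0.3166  0.0437]
block 3 top [ 0.3694 -0.243   0.046 ] side [ 0.3675 -0.2449  0.046 ] tri [ 0.3689 -0.2429  0.0444]
fscrew 0 top [ 0.35
[... 337 characters left out ...]
0.2958  0.006 ] tri [ 0.3401 -0.2977  0.0075]
toe 0 top [ 0.303  -0.2716  0.006 ] side [ 0.3006 -0.2741  0.006 ] tri [ 0.3022 -0.2715  0.0036]
toe 1 top [ 0.3081 -0.3113  0.006 ] side [ 0.307  -0.3142  0.006 ] tri [ 0.308  -0.3115  0.0034]
headcorners 0 top [ 0.5577 -0.1639  0.078 ] side [ 0.555  -0.1663  0.078 ] tri [ 0.5574 -0.1636  0.0762]
headcorners 1 top [ 0.5566 -0.1777  0.078 ] side [ 0.5553 -0.1773  0.078 ] tri [ 0.556  -0.1774  0.078 ]
headcorners 2 top [ 0.5134 -0.1722  0.078 ] side [ 0.5145 -0.1723  0.078 ] tri [ 0.5139 -0.1724  0.0781]
headcorners 3 top [ 0.516  -0.1566  0.078 ] side [ 0.5147 -0.1609  0.078 ] tri [ 0.5167 -0.1566  0.0754]
beaker top cam [ 0.3885 -0.0995  0.03  ]
```

The triangulated points agree to about 1 mm:
- **Stud:** (0.536, -0.167), yaw -0.185, confirmed by the screw, pins and bolts.
- **Holder origin:** (0.392, -0.2775), yaw about 0.148.

Next I'll check how high the obstacles along the way are and work out the approach rows.

```bash
cat >> h.py <<'E'
np.set_printoptions(precision=4,suppress=True)
def downR(yaw,tilt=0):  # tool y along x of yaw, z down; tilt raises the +x end
    Rz=R.from_euler('z',yaw)*R.from_euler('y',-tilt)
    return Rz*R.from_matrix(np.array([[0,1,0],[1,0,0],[0,0,-1.]]))
def rows(wps,start=None):
    """wps: (pos, Rot, n) -> prints rows"""
    if start is None:
        o=arm.observe();p,r=np.array(o["position"]),R.from_rotvec(o["orientation"])
    else:p,r=start
    for P,Q,n in wps:
        d=(r.inv()*Q).as_rotvec();P=np.array(P);dp=(P-p)/n
        out=[]
        for i in range(n):
            ri=r*R.from_rotvec(d*i/n)
            out.append([list(np.round(ri.inv().apply(dp)/.075,3)),list(np.round(d/n/np.radians(30),3))])
        print(str([[[float(x) for x in a] for a in o] for o in out]).replace(" ",""))
        p,r=P,Q
E
python3 - <<'E'
from h import *
t=arm.snapshot("top");s=arm.snapshot("side")
print("green tip",tri(t,(128,186),s,(258,87)),"rim",tri(t,(160,222),s,(250,133)))
print("amber cap",plane(t,(248,140),.13),"white",plane(t,(297,119),.147))
rows([((.33,.45,.58),downR(.9),5),((.46,.2,.6),downR(.55),5),((.47,-.05,.56),downR(.3),5),((.392,-.2775,.34),downR(.148),5)])
E
```

```text
green tip [0.5828 0.143  0.267 ] rim [0.534  0.1029 0.1822]
amber cap [ 0.7197 -0.0622  0.13  ] white [ 0.7598 -0.166   0.147 ]
[[[-0.495,-0.397,-0.468],[-0.0,0.0,0.144]],[[-0.523,-0.358,-0.468],[-0.0,0.0,0.144]],[[-0.549,-0.318,-0.468],[-0.0,0.0,0.144]],[[-0.571,-0.276,-0.468],[-0.0,0.0,0.144]],[[-0.59,-0.232,-0.468],[-0.0,0.0,0.144]]]
[[[-0.686,-0.307,-0.053],[0.0,0.0,0.134]],[[-0.706,-0.258,-0.053],[0.0,0.0,0.134]],[[-0.722,-0.208,-0.053],[0.0,0.0,0.134]],[[-0.735,-0.157,-0.053],[0.0,0.0,0.134]],[[-0.744,-0.105,-0.053],[0.0,0.0,0.134]]]
[[[-0.582,-0.326,0.107],[0.0,0.0,0.095]],[[-0.598,-0.296,0.107],[0.0,0.0,0.095]],[[-0.612,-0.266,0.107],[0.0,0.0,0.095]],[[-0.624,-0.235,0.107],[0.0,0.0,0.095]],[[-0.635,-0.204,0.107],[0.0,0.0,0.095]]]
[[[-0.518,-0.378,0.587],[0.0,0.0,0.058]],[[-0.529,-0.362,0.587],[0.0,0.0,0.058]],[[-0.54,-0.346,0.587],[0.0,0.0,0.058]],[[-0.55,-0.329,0.587],[0.0,0.0,0.058]],[[-0.56,-0.312,0.587],[0.0,0.0,0.058]]]
```

```bash
python3 -m inch '[[[-0.5,-0.4,-0.47],[0,0,0.144]],[[-0.52,-0.36,-0.47],[0,0,0.144]],[[-0.55,-0.32,-0.47],[0,0,0.144]],[[-0.57,-0.28,-0.47],[0,0,0.144]],[[-0.59,-0.23,-0.47],[0,0,0.144]]]' 
python3 -m inch '[[[-0.69,-0.31,-0.05],[0,0,0.134]],[[-0.7,-0.26,-0.05],[0,0,0.134]],[[-0.72,-0.21,-0.05],[0,0,0.134]],[[-0.73,-0.16,-0.05],[0,0,0.134]],[[-0.74,-0.1,-0.05],[0,0,0.134]]]'
python3 -m inch '[[[-0.58,-0.33,0.1],[0,0,0.095]],[[-0.6,-0.3,0.1],[0,0,0.095]],[[-0.61,-0.27,0.1],[0,0,0.095]],[[-0.62,-0.24,0.1],[0,0,0.095]],[[-0.64,-0.2,0.1],[0,0,0.095]]]'
python3 - <<'E'
from h import *
o=arm.observe();print(o["position"],o["q"])
rows([((.392,-.2775,.33),downR(.148),5)])
E
```

```text
time: 1.02
position: [0.3305, 0.4477, 0.5823]
orientation: [1.038, 2.965, 0.001]
force: [1.0, 1.0, -0.0]
opening: 0.0855
grip_force: 0.0
time: 1.65
position: [0.4593, 0.1978, 0.6001]
orientation: [1.539, 2.739, 0.001]
force: [1.1, 0.4, 0.8]
opening: 0.0852
grip_force: 0.0
time: 2.28
position: [0.4675, -0.0523, 0.5623]
orientation: [1.865, 2.527, 0.001]
force: [0.8, -0.6, 0.7]
opening: 0.0851
grip_force: 0.0
[ 0.4675 -0.0523  0.5623] [-0.4489  0.169   0.5649  1.683  -0.0937  1.3157  0.4324]
[[[-0.515,-0.37,0.619],[0.0,-0.0,0.058]],[[-0.525,-0.354,0.619],[0.0,-0.0,0.058]],[[-0.536,-0.338,0.619],[0.0,-0.0,0.058]],[[-0.546,-0.322,0.619],[0.0,-0.0,0.058]],[[-0.555,-0.305,0.619],[0.0,-0.0,0.058]]]
```

```bash
python3 -m inch '[[[-0.515,-0.37,0.62],[0,0,0.058]],[[-0.525,-0.354,0.62],[0,0,0.058]],[[-0.536,-0.338,0.62],[0,0,0.058]],[[-0.546,-0.322,0.62],[0,0,0.058]],[[-0.555,-0.305,0.62],[0,0,0.058]]]' 
python3 -m inch '[[[0,0,0.4],[0,0,0]],[[0,0,0.4],[0,0,0]],[[0,0,0.4],[0,0,0]],[[0,0,0.4],[0,0,0]],[[0,0,0.13],[0,0,0]]]'
python3 - <<'E'
from h import *
rows([((.392,-.2775,.191),downR(.148),1)])
t=arm.snapshot("top");s=arm.snapshot("side")
cv2.imwrite("pics/g1.png",np.hstack([crop(s,215,230,110,130,3.5)[:450,:385],crop(t,320,260,70,90,5)]))
E
```

```text
time: 2.9
position: [0.3966, -0.2636, 0.3426]
orientation: [2.05, 2.379, 0.0]
force: [1.2, 0.4, 0.4]
opening: 0.0854
grip_force: 0.0
time: 3.52
position: [0.3968, -0.2624, 0.2128]
orientation: [-2.049, -2.379, 0.0]
force: [0.5, 0.1, 0.1]
opening: 0.0851
grip_force: 0.0
[[[-0.19,-0.093,0.29],[-0.003,-0.002,0.001]]]
```

View pics/g1.png

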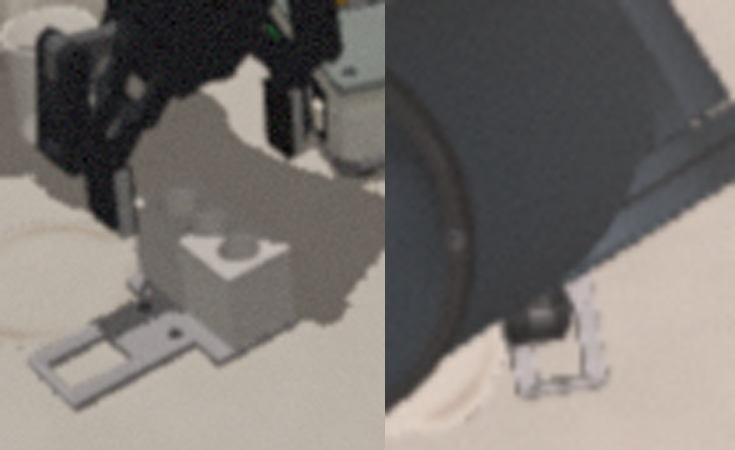

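The gripper straddles the block, but stopped about 15 mm short along -y because that row was speed-clipped. I'll correct that, descend and grip.

```bash
python3 -m inch '[[[-0.1,-0.05,0],[0,0,0]],[[-0.09,-0.043,0],[0,0,0]],[[0,0,0.15],[0,0,0]],[[0,0,0.14],[0,0,0]],[[0,0,0],[0,0,0]]]' 
python3 -m inch '[[[0,0,0],[0,0,0]],[[0,0,0],[0,0,0]],[[0,0,0],[0,0,0]],[[0,0,0],[0,0,0]],[[0,0,0],[0,0,0]]]' 0 100
python3 -m inch '[[[0,0,0],[0,0,0]],[[0,0,0],[0,0,0]],[[0,0,0],[0,0,0]]]'
```

```text
time: 4.25
position: [0.3919, -0.2773, 0.1911]
orientation: [-2.049, -2.379, 0.0]
force: [-0.4, -0.6, 0.8]
opening: 0.0855
grip_force: 0.0
time: 4.88
position: [0.392, -0.2777, 0.1927]
orientation: [2.05, 2.38, 0.0]
force: [-1.7, 1.2, 7.9]
opening: 0.032
grip_force: 99.9
time: 5.25
position: [0.392, -0.2777, 0.1927]
orientation: [2.05, 2.38, 0.0]
force: [-0.8, 1.1, 8.3]
opening: 0.0329
grip_force: 99.9
```

```bash
cat >> h.py <<'E'
STUD=np.array([.5361,-.1669,.064]);YAW=-.185;TO=np.array([0,0,.1927]) # TCP in holder frame
def tcp(tx,tz,tilt,ty=0,yaw=YAW):
    H=R.from_euler('z',yaw)*R.from_euler('y',-tilt)
    toe=STUD+R.from_euler('z',YAW).apply([tx,ty,tz])
    return toe+H.apply(TO-np.array([-.085,0,.003])),downR(yaw,tilt)
def toe():
    o=arm.observe();H=R.from_rotvec(o["orientation"])*downR(0).inv()
    p=o["position"]-H.apply(TO);T=p+H.apply([-.085,0,.003]);E=p+H.apply([-.052,0,.003])
    Z=R.from_euler('z',-YAW);e=H.as_euler('zyx')
    print("t%.2f toe"%o["time"],Z.apply(T-STUD)*1e3,"eyeb",Z.apply(E-STUD)*1e3,"yaw %.3f tilt %.3f"%(e[0]-YAW,-e[1]),"F",Z.apply(o["force"]),"op %.4f"%o["opening"])
E
python3 - <<'E'
from h import *
toe()
rows([((.392,-.2777,.33),downR(.148),3),((.46,-.22,.36),downR(0,.2),3),(*tcp(-.045,.06,.5),5)])
E
```

```text
t5.25 toe [-201.5059 -163.1794  -61.0535] eyeb [-170.3235 -152.3784  -61.0419] yaw 0.333 tilt 0.000 F [-0.9557  0.9438  8.3229] op 0.0329
[[[-0.0,0.0,-0.61],[0.0,0.0,0.0]],[[-0.0,0.0,-0.61],[0.0,0.0,0.0]],[[-0.0,-0.0,-0.61],[0.0,0.0,0.0]]]
[[[0.209,0.337,-0.133],[-0.127,-0.009,0.094]],[[0.225,0.334,-0.112],[-0.127,-0.009,0.094]],[[0.241,0.33,-0.091],[-0.127,-0.009,0.094]]]
[[[0.172,0.026,0.084],[-0.114,-0.024,0.067]],[[0.173,0.015,0.083],[-0.114,-0.024,0.067]],[[0.175,0.004,0.081],[-0.114,-0.024,0.067]],[[0.176,-0.007,0.079],[-0.114,-0.024,0.067]],[[0.176,-0.018,0.076],[-0.114,-0.024,0.067]]]
```

```bash
python3 -m inch '[[[0,0,-0.3],[0,0,0]],[[0,0,-0.5],[0,0,0]],[[0,0,-0.55],[0,0,0]],[[0,0,-0.48],[0,0,0]]]' 
python3 -m inch '[[[0.21,0.337,-0.133],[-0.127,-0.009,0.094]],[[0.225,0.334,-0.112],[-0.127,-0.009,0.094]],[[0.24,0.33,-0.09],[-0.127,-0.009,0.094]],[[0,0,0],[0,0,0]]]'
python3 - <<'E'
from h import *
toe()
rows([(*tcp(-.045,.06,.5),5)])
E
```

```text
time: 5.75
position: [0.392, -0.2774, 0.3308]
orientation: [-2.05, -2.38, 0.0]
force: [1.2, -0.6, -3.3]
opening: 0.0327
grip_force: 99.7
time: 6.25
position: [0.4613, -0.2181, 0.3597]
orientation: [2.113, 2.12, 0.216]
force: [-1.6, -0.4, -2.5]
opening: 0.0323
grip_force: 100.1
t6.25 toe [-108.6123  -72.249    92.8237] eyeb [-76.8518 -66.1984  99.4312] yaw 0.189 tilt 0.202 F [-1.5301 -0.6512 -2.4837] op 0.0323
[[[0.166,0.023,0.082],[-0.114,-0.025,0.068]],[[0.168,0.012,0.081],[-0.114,-0.025,0.068]],[[0.169,0.002,0.079],[-0.114,-0.025,0.068]],[[0.17,-0.009,0.077],[-0.114,-0.025,0.068]],[[0.171,-0.02,0.074],[-0.114,-0.025,0.068]]]
```

```bash
python3 -m inch '[[[0.166,0.023,0.082],[-0.114,-0.025,0.068]],[[0.168,0.012,0.081],[-0.114,-0.025,0.068]],[[0.169,0.002,0.079],[-0.114,-0.025,0.068]],[[0.17,-0.009,0.077],[-0.114,-0.025,0.068]],[[0.171,-0.02,0.074],[-0.114,-0.025,0.068]]]'
python3 -m inch '[[[0,0,0],[0,0,0]]]'
python3 - <<'E'
from h import *
toe()
t=arm.snapshot("top");s=arm.snapshot("side")
H=R.from_euler('z',0)
o=arm.observe();Hr=R.from_rotvec(o["orientation"])*downR(0).inv();O=o["position"]-Hr.apply(TO)
for n,c in(("toeL",(-.088,.02,.003)),("toeR",(-.088,-.02,.003)),("ebL",(-.052,.011,.006)),("ebR",(-.052,-.011,.006)),("shL",(-.025,.038,.006)),("shR",(-.025,-.038,.006)),("blk",(-.017,-.038,.046))):
    P=O+Hr.apply(c);print(n,proj(t,P),proj(s,P))
a=crop(t,265,170,80,90,5);b=crop(s,270,180,130,100,4)[:,:]
cv2.imwrite("pics/i1.png",cv2.copyMakeBorder(a,0,0,0,0,0));cv2.imwrite("pics/i2.png",b)
m=np.zeros((450,800,3),np.uint8);m[:450,:400]=a;m[:400,400:]=cv2.resize(b,(400,400*400//520))[:400] if 0 else b[:400,:400];cv2.imwrite("pics/i3.png",m)
E
```

```text
time: 6.88
position: [0.4743, -0.1576, 0.3312]
orientation: [2.097, 1.74, 0.44]
force: [28.4, -27.1, 4.4]
opening: 0.0323
grip_force: 100.5
time: 7.0
position: [0.4741, -0.157, 0.3307]
orientation: [2.099, 1.742, 0.44]
force: [-0.1, 0.1, -2.6]
opening: 0.0323
grip_force: 102.3
t7.00 toe [-47.6304  -1.6332  59.4009] eyeb [-18.5798  -1.6576  75.0555] yaw -0.025 tilt 0.485 F [-0.1466  0.06   -2.6047] op 0.0323
toeL [285.4951 246.8612] [287.5966 202.4064]
toeR [304.5296 250.476 ] [294.2986 211.6275]
ebL [292.3471 231.8986] [304.5778 191.6097]
ebR [302.9433 233.9104] [308.6092 196.4054]
shL [281.3415 216.9986] [311.8033 177.5231]
shR [318.218  223.9981] [326.6715 193.4409]
blk [317.3853 226.3434] [319.6087 173.1648]
```

View pics/i3.png

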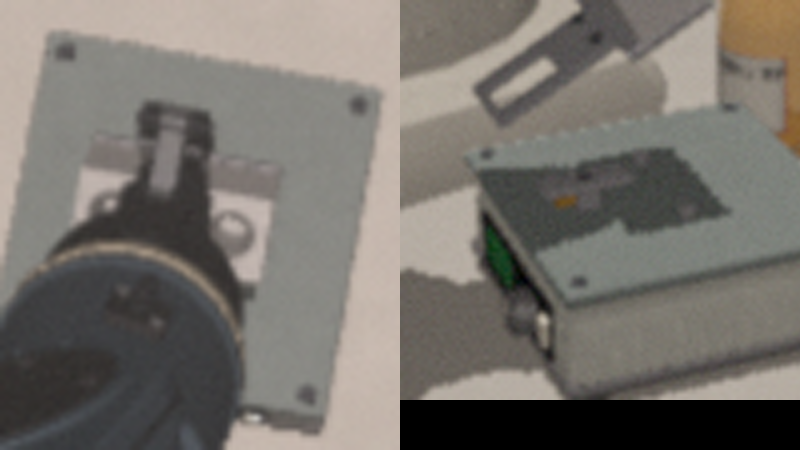

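The side half shows the toe corners at crop (475,92) and (503,126), roughly 1 px from the prediction. The top half shows the plate's rear corners at about (95,133) and (282,167), and the block's top rear corners at (82,168) and (270,201). I'll check the lateral offset against these.

Run:
```python
from h import *
t=arm.snapshot("top");s=arm.snapshot("side")
o=arm.observe();Hr=R.from_rotvec(o["orientation"])*downR(0).inv();O=o["position"]-Hr.apply(TO)
f=lambda p:((p[0]+.5)/5-.5+265,(p[1]+.5)/5-.5+170); g=lambda p:((p[0]-400+.5)/4-.5+270,(p[1]+.5)/4-.5+180)
for n,c,p in(("plL",(.019,.038,.006),(95,133)),("plR",(.019,-.038,.006),(282,167)),("tpL",(.017,.038,.046),(82,168)),("tpR",(.017,-.038,.046),(270,201))):
    P=O+Hr.apply(c);Q=plane(t,f(p),P[2]);print(n,"meas-pred in holder axes mm",R.from_euler('z',-YAW).apply(Q-P)*1e3)
for n,c,p in(("toeL",(-.088,.02,.006),(472,90)),("toeR",(-.088,-.02,.006),(503,126))):
    P=O+Hr.apply(c);Q=plane(s,g(p),P[2]);print(n,R.from_euler('z',-YAW).apply(Q-P)*1e3)
toe()
rows([(*tcp(-.032,.012,.5),2)])
```

```text
plL meas-pred in holder axes mm [-0.443  2.112  0.   ]
plR meas-pred in holder axes mm [ 0.0626  2.086  -0.    ]
tpL meas-pred in holder axes mm [-1.7064  1.3836  0.    ]
tpR meas-pred in holder axes mm [-0.7347  3.4458 -0.    ]
toeL [-0.1452 -4.4974  0.    ]
toeR [ 1.7287 -4.2215  0.    ]
t7.20 toe [-45.0133  -3.0607  60.8004] eyeb [-16.0397  -3.3358  76.5945] yaw -0.035 tilt 0.489 F [ 0.5809  0.2877 -2.1855] op 0.0324
[[[0.022,-0.081,0.327],[-0.001,0.003,-0.008]],[[0.021,-0.081,0.327],[-0.001,0.003,-0.008]]]
```

```bash
sed -i "s/as_euler('zyx')/as_euler('ZYX')/" h.py; python3 -m inch '[[[0.02,-0.07,0.3],[0,0.003,-0.008]],[[0.02,-0.08,0.3],[0,0.003,-0.008]],[[0,0,0],[0,0,0]],[[0,0,0],[0,0,0]],[[0,0,0],[0,0,0]]]'
python3 - <<'E'
from h import *
toe()
s=arm.snapshot("side")
toe()
cv2.imwrite("pics/j1.png",crop(s,278,195,72,55,8))
o=arm.observe();Hr=R.from_rotvec(o["orientation"])*downR(0).inv();O=o["position"]-Hr.apply(TO)
for n,c in(("toeLt",(-.088,.02,.006)),("toeRt",(-.088,-.02,.006)),("eyeFL",(-.082,.011,.006)),("eyeFR",(-.082,-.011,.006)),("eyeBL",(-.052,.011,.006)),("eyeBR",(-.052,-.011,.006))):
    print(n,(proj(s,O+Hr.apply(c))-[278,195]+.5)*8-.5)
Z=R.from_euler('z',YAW)
for c in((-.022,.008,.014),(-.022,-.008,.014),(.022,.008,.014),(.022,-.008,.014),(0,0,.014)): print("head",c,(proj(s,STUD+Z.apply(c))-[278,195]+.5)*8-.5)
E
```

```text
time: 7.82
position: [0.4975, -0.1618, 0.3074]
orientation: [2.114, 1.767, 0.423]
force: [-0.7, 0.5, -2.9]
opening: 0.0322
grip_force: 102.4
t7.83 toe [-29.4739  -1.3799  35.7025] eyeb [-0.001  -1.2109 50.5455] yaw 0.006 tilt 0.467 F [-0.8157  0.3189 -2.9131] op 0.0322
t7.88 toe [-29.4227  -1.3505  35.8319] eyeb [ 0.0465 -1.1799 50.6824] yaw 0.006 tilt 0.467 F [-1.0047 -0.0019 -2.9684] op 0.0325
toeLt [142.1594 135.6532]
toeRt [200.0731 210.4487]
eyeFL [176.4254 137.2417]
eyeFR [208.7204 178.0397]
eyeBL [284.3051  63.6667]
eyeBR [318.8442 102.8268]
head (-0.022, 0.008, 0.014) [208.39   234.9889]
head (-0.022, -0.008, 0.014) [231.3662 265.4129]
head (0.022, 0.008, 0.014) [384.1581 200.5362]
head (0.022, -0.008, 0.014) [409.4228 229.9748]
head (0, 0, 0.014) [308.9236 232.4814]
```

View pics/j1.png

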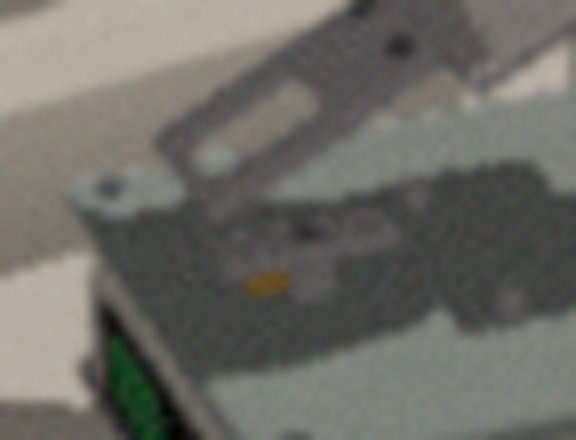

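The crop shows the toe at (157,143) to (210,222) and the head at (215,238) to (240,275) with its screw at (307,232). These agree with the prediction to within about 2 mm, given the rounded corners. The last move came up short, so I'll check the joints.

Run:
```python
from h import *
o=arm.observe();print(o["q"],o["position"]);toe()
rows([(*tcp(-.036,.02,.5),1)])
```

```text
[ 0.0356  0.4185  0.2764  2.1873 -1.0857  0.1721  1.1276] [ 0.4975 -0.1618  0.3075]
t7.88 toe [-29.4227  -1.3505  35.8319] eyeb [ 0.0465 -1.1799 50.6824] yaw 0.006 tilt 0.467 F [-1.0047 -0.0019 -2.9684] op 0.0325
[[[0.028,-0.258,0.113],[-0.063,-0.012,0.01]]]
```

```bash
cat > fit.py <<'E'
from h import *
import itertools
from scipy.optimize import least_squares
o=arm.observe()
D=[([-1.360817,.57652901,.02483726,1.43788794,-.0150006,1.1290141,-.05649688],[.19539,.64593,.40385],[-.459719,-3.107611,.0025856]),
([-.4489,.169,.5649,1.683,-.0937,1.3157,.4324],[.4675,-.0523,.5623],[1.865,2.527,.001]),
(o["q"],o["position"],o["orientation"])]
best=[]
def Rs(q,s): 
    return R.from_euler('ZYZYZYZ'[0:1],s[0]*q[0])
def chain(q,s,c,d=None):
    M=R.identity();p=np.zeros(3)
    for i in range(7):
        M=M*R.from_euler('zyzyzyz'[i],s[i]*q[i]+c[i])
        if d is not None:p=p+M.apply(d[i])
    return p,M
if __name__=="__main__":
    for sg in itertools.product([1,-1],repeat=4):
        s=[sg[0],1,sg[1],1,sg[2],1,sg[3]]
        def f(c):return np.concatenate([(R.from_rotvec(r).inv()*chain(q,s,[0]*6+[c[0]])[1]).as_rotvec() for q,p,r in D])
        for c0 in(0,1.57,3.1,-1.57):
            S=least_squares(f,[c0]);best.append((S.cost,s,S.x[0]))
    best.sort(key=lambda b:b[0]);print(best[:3])
    c,s,k=best[0]
    A=[];b=[]   # linear in lengths: z1,z3,x3,z5,x5,z7,x6
    for q,p,r in D:
        cols=[]
        for i,ax in((1,2),(2,2),(2,0),(4,2),(4,0),(5,0),(6,2)):
            d=np.zeros((7,3));d[i,ax]=1
            if i==1:d[1]=0;d[0,2]=1
            cols.append(chain(q,s,[0]*6+[k],d)[0])
        A.append(np.array(cols).T);b.append(p)
    x,res,rk,sv=np.linalg.lstsq(np.vstack(A),np.concatenate(b),rcond=None);print(x,res,rk,sv)
E
python3 fit.py
```

```text
[(np.float64(1.1469642094337081e-07), [-1, 1, -1, 1, -1, 1, -1], np.float64(1.570805983403611)), (np.float64(1.1469642094337112e-07), [-1, 1, -1, 1, -1, 1, -1], np.float64(1.5708059834177264)), (np.float64(1.1469642094337193e-07), [-1, 1, -1, 1, -1, 1, -1], np.float64(1.5708059834176151))]
[ 0.3061  0.5176  0.0267  0.3631 -0.0286 -0.0204  0.1885] [0.0037] 7 [3.3658 2.8477 0.9229 0.6069 0.5258 0.2403 0.0861]
```

```bash
cat >> fit.py <<'E'
    for terms in ([(0,2),(2,2),(3,2),(6,2)],[(0,2),(2,2),(2,0),(3,0),(3,2),(6,2)],[(0,2),(2,2),(2,0),(3,0),(3,2),(5,0),(6,2)],[(0,2),(2,2),(3,2),(5,0),(6,2)],[(0,2),(1,1),(2,2),(3,1),(3,2),(6,2)],[(0,2),(0,0),(2,2),(3,2),(6,2)],[(0,2),(2,2),(3,2),(5,1),(6,2)],[(0,2),(2,2),(3,2),(5,0),(5,1),(6,2)]):
        A=[]
        for q,p,r in D:
            cols=[]
            for i,ax in terms:
                d=np.zeros((7,3));d[i,ax]=1;cols.append(chain(q,s,[0]*6+[k],d)[0])
            A.append(np.array(cols).T)
        x,res,rk,sv=np.linalg.lstsq(np.vstack(A),np.concatenate(b),rcond=None);print(terms,x,"rms mm",1e3*np.sqrt(res/9),sv[-1])
E
python3 fit.py
```

```text
[(np.float64(1.1469642094337081e-07), [-1, 1, -1, 1, -1, 1, -1], np.float64(1.570805983403611)), (np.float64(1.1469642094337112e-07), [-1, 1, -1, 1, -1, 1, -1], np.float64(1.5708059834177264)), (np.float64(1.1469642094337193e-07), [-1, 1, -1, 1, -1, 1, -1], np.float64(1.5708059834176151))]
[ 0.3061  0.5176  0.0267  0.3631 -0.0286 -0.0204  0.1885] [0.0037] 7 [3.3658 2.8477 0.9229 0.6069 0.5258 0.2403 0.0861]
[(0, 2), (2, 2), (3, 2), (6, 2)] [0.4022 0.5011 0.4272 0.2254] rms mm [24.2821] 0.16133938236174186
[(0, 2), (2, 2), (2, 0), (3, 0), (3, 2), (6, 2)] [ 0.6501  0.5304 -0.0594  0.1003  0.516   0.4027] rms mm [23.3875] 0.040588371460732985
[(0, 2), (2, 2), (2, 0), (3, 0), (3, 2), (5, 0), (6, 2)] [ 0.4755  0.5197 -0.0499  0.0297  0.4419 -0.0395  0.3079] rms mm [20.863] 0.0391002901592644
[(0, 2), (2, 2), (3, 2), (5, 0), (6, 2)] [ 0.3736  0.5061  0.3893 -0.0377  0.223 ] rms mm [21.0565] 0.15971985641400352
[(0, 2), (1, 1), (2, 2), (3, 1), (3, 2), (6, 2)] [ 0.2664 -0.0148  0.5872 -0.032   0.3914  0.1873] rms mm [0.0578] 0.0818242654943075
[(0, 2), (0, 0), (2, 2), (3, 2), (6, 2)] [ 0.385  -0.0785  0.595   0.465   0.2766] rms mm [19.3176] 0.1601935904446909
[(0, 2), (2, 2), (3, 2), (5, 1), (6, 2)] [ 0.3927  0.5654  0.4026 -0.048   0.2826] rms mm [9.2428] 0.1612201577087636
[(0, 2), (2, 2), (3, 2), (5, 0), (5, 1), (6, 2)] [ 0.3721  0.5653  0.3759 -0.028  -0.0452  0.2775] rms mm [2.6032] 0.1596949960286493
```

```bash
cat > ik.py <<'E'
from h import *
from fit import chain
from scipy.optimize import least_squares
S=[-1,1,-1,1,-1,1,-1];C=[0]*6+[np.pi/2]
d=np.zeros((7,3));d[0,2]=.2664;d[1,1]=-.0148;d[2,2]=.5872;d[3,1]=-.032;d[3,2]=.3914;d[6,2]=.1873
lo=np.array([-2.76,-.34,-1.52,.19,-1.09,.17,-2.82]);hi=np.array([2.76,2.15,1.57,2.46,4.23,1.99,2.82])
def fk(q):return chain(q,S,C,d)
def ik(P,Q,q0,w=0,qr=None):
    qr=q0 if qr is None else qr
    def f(q):
        p,M=fk(q);return np.concatenate([(p-P)*10,(Q.inv()*M).as_rotvec()*3,w*(q-qr)])
    r=least_squares(f,np.clip(q0,lo+.01,hi-.01),bounds=(lo,hi));p,M=fk(r.x)
    return r.x,np.linalg.norm(p-P),(Q.inv()*M).magnitude()
if __name__=="__main__":
    q=arm.observe()["q"];print("fk err",fk(q)[0]-arm.observe()["position"])
    rng=np.random.default_rng(0)
    flip=R.from_euler('z',np.pi)
    for name,a in (("pre",(-.034,.012,.5)),("in",(-.008,.004,.48)),("flat",(-.008,.003,0))):
        for fl in(0,1):
            P,Q=tcp(*a);Q=Q*flip if fl else Q
            L=[]
            for k in range(60):
                x,e,g=ik(P,Q,rng.uniform(lo,hi),1e-3,(lo+hi)/2)
                if e<1e-3 and g<3e-3: L.append((min(np.minimum(x-lo,hi-x)),x))
            L.sort(key=lambda t:-t[0]);print(name,fl,len(L))
            for m,x in L[:6:2]:print("  %.2f"%m,x)
E
python3 ik.py
```

```text
fk err [-0.     -0.0002  0.0001]
pre 0 26
  0.09 [ 0.6573  0.4787 -0.5959  2.2354  1.636   0.2627 -1.5709]
  0.09 [ 0.6573  0.4787 -0.5959  2.2354  1.636   0.2627 -1.5709]
  0.09 [ 0.6573  0.4787 -0.5959  2.2354  1.636   0.2627 -1.5709]
pre 1 27
  0.00 [ 0.5265  0.4523 -0.4098  2.2397  1.7165  0.17    1.4806]
  0.00 [ 0.5265  0.4523 -0.4098  2.2397  1.7165  0.17    1.4806]
  0.00 [ 0.5265  0.4523 -0.4098  2.2397  1.7165  0.17    1.4806]
in 0 29
  0.00 [ 0.4947  0.4937 -0.3784  2.1673  1.435   0.17   -1.375 ]
  0.00 [ 0.4946  0.4937 -0.3784  2.1673  1.435   0.17   -1.375 ]
  0.00 [ 0.4946  0.4937 -0.3784  2.1673  1.435   0.17   -1.375 ]
in 1 19
  0.00 [ 0.4991  0.4944 -0.3848  2.1672  1.4362  0.1733  1.7658]
  0.00 [ 0.4991  0.4944 -0.3848  2.1672  1.4362  0.1733  1.7658]
  0.00 [ 0.4991  0.4944 -0.3848  2.1672  1.4362  0.1733  1.7658]
flat 0 41
  0.68 [ 0.5055  0.7063 -0.4846  1.6932  0.4157  0.8461 -0.3451]
  0.68 [ 0.5055  0.7063 -0.4846  1.6932  0.4157  0.8461 -0.3451]
  0.68 [ 0.5055  0.7063 -0.4846  1.6932  0.4157  0.8461 -0.3451]
flat 1 41
  0.32 [ 0.8414  0.948  -1.1956  1.6804  0.944   1.2029  2.3601]
  0.32 [ 0.8414  0.948  -1.1957  1.6804  0.944   1.2029  2.3601]
  0.32 [ 0.8414  0.948  -1.1957  1.6804  0.944   1.203   2.3601]
```

```bash
cat > sim.py <<'E'
from ik import *
def jac(q):
    p,M=fk(q);J=np.zeros((6,7));h=1e-6
    for i in range(7):
        e=np.array(q,float);e[i]+=h;p2,M2=fk(e);J[:3,i]=(p2-p)/h;J[3:,i]=(M2*M.inv()).as_rotvec()/h
    return J
def track(q,wps,N=20,wr=1.):
    """wps: list of (P,Q,nsub) min-norm"""
    q=np.array(q,float);p,M=fk(q);out=[]
    for P,Q,n in wps:
        d=(M.inv()*Q).as_rotvec()
        for i in range(1,n*N//4+1):
            f=i/(n*N//4);Pt=p+(P-p)*f;Qt=M*R.from_rotvec(d*f)
            for it in range(2):
                pc,Mc=fk(q);e=np.concatenate([Pt-pc,(Qt*Mc.inv()).as_rotvec()]);J=jac(q)
                act=np.ones(7,bool)
                for _ in range(3):
                    dq=np.zeros(7);dq[act]=J[:,act].T@np.linalg.solve(J[:,act]@J[:,act].T+1e-6*np.eye(6),e)
                    bad=((q+dq<lo)|(q+dq>hi))&act
                    if not bad.any():break
                    act&=~bad
                q=np.clip(q+dq,lo,hi)
        p,M=np.array(P),Q;pc,Mc=fk(q);out.append((q.copy(),np.linalg.norm(pc-P),(Q.inv()*Mc).magnitude()))
    return out
if __name__=="__main__":
    q0=[-1.360817,.57652901,.02483726,1.43788794,-.0150006,1.1290141,-.05649688]
    w=[(np.array(p),Q,5) for p,Q in (((.33,.45,.58),downR(.9)),((.46,.2,.6),downR(.55)),((.4675,-.0523,.5623),downR(.3)),((.392,-.2777,.33),downR(.148)),((.392,-.2777,.193),downR(.148)),((.392,-.2777,.33),downR(.148)),((.461,-.218,.36),downR(0,.2)))]+[(*tcp(-.045,.06,.5),5),(*tcp(-.029,.0358,.467,-.0013),5)]
    for x in track(q0,w):print(x[0],"%.4f %.4f"%x[1:])
    print(arm.observe()["q"])
E
python3 sim.py
```

```text
[-1.1396  0.2956  0.1693  1.4395 -0.0497  1.4107 -0.0696] 0.0000 0.0000
[-0.7911  0.2001  0.3712  1.5303 -0.0729  1.4249  0.134 ] 0.0000 0.0000
[-0.4505  0.1694  0.5668  1.683  -0.0937  1.3164  0.4334] 0.0000 0.0000
[ 0.1213  0.4392  0.5665  2.0497 -0.3435  0.7444  1.0489] 0.0000 0.0000
[ 0.2936  0.6493  0.339   2.1708 -0.54    0.4017  1.2195] 0.0000 0.0000
[ 0.1195  0.4398  0.5693  2.0498 -0.3454  0.7448  1.051 ] 0.0000 0.0000
[-0.0195  0.3891  0.5509  2.0247 -0.4902  0.657   0.8525] 0.0000 0.0000
[-0.0332  0.3466  0.3534  2.2171 -1.027   0.1862  1.0646] 0.0057 0.0026
[ 0.0076  0.4164  0.3101  2.1776 -1.027   0.1862  1.0598] 0.0049 0.0023
[ 0.0356  0.4185  0.2764  2.1873 -1.0857  0.1721  1.1276]
```

```bash
cat > plan.py <<'E'
from sim import *
def pose(tx,tz,tilt,lean=0,ty=0,dyaw=0):
    H=R.from_euler('z',YAW+dyaw)*R.from_euler('y',-tilt)*R.from_euler('x',lean)
    t=STUD+R.from_euler('z',YAW).apply([tx,ty,tz])
    return t+H.apply(TO-np.array([-.085,0,.003])),H*downR(0)
if __name__=="__main__":
    q=arm.observe()["q"]
    for lean in(-.6,-.3,.3,.6):
      for dy in(-.5,0,.5):
       for ty in (0,.12):
        w=[(*pose(-.03,.1,.1),6),(*pose(-.03,.1,.1,lean,ty,dy),5),(*pose(-.03,.1,.5,lean,ty,dy),5),(*pose(-.03,.1,.5),6),(*pose(-.034,.03,.5),4),(*pose(-.034,.006,.5),4),(*pose(-.008,.004,.48),4)]
        o=track(q,w,8)
        if max(x[1] for x in o)<.01 and max(x[2] for x in o)<.02 or 0:
            print(lean,dy,ty,[ "%.1f/%.3f"%(x[1]*1e3,x[2]) for x in o],o[-1][0])
E
time python3 plan.py
```

```text
real	0m12.693s
user	0m13.222s
sys	0m0.149s
```

```bash
cat > plan2.py <<'E'
from plan import *
q=arm.observe()["q"]
rng=np.random.default_rng(1);best=[]
import time;t0=time.time()
while time.time()-t0<400:
    a=dict(lean=rng.uniform(-.9,.9),ty=rng.uniform(-.05,.05),dyaw=rng.uniform(-1.2,1.2));t1=rng.uniform(-.2,.3);z1=rng.uniform(.08,.2);x1=rng.uniform(-.08,.05)
    b=dict(lean=rng.uniform(-.9,.9),ty=rng.uniform(-.05,.05),dyaw=rng.uniform(-1.2,1.2));t2=rng.uniform(.1,.5);x2=rng.uniform(-.08,.05);z2=rng.uniform(.08,.2)
    w=[(*pose(-.03,.1,.2),2),(*pose(x1,z1,t1,**a),5),(*pose(x2,z2,t2,**b),5),(*pose(-.034,.07,.5),5),(*pose(-.034,.012,.5),2)]
    o=track(q,w,4);c=sum(min(x[1],.1)*10+x[2] for x in o)
    best.append((c,[(round(x1,3),round(z1,3),round(t1,3)),a,(round(x2,3),round(z2,3),round(t2,3)),b],o))
best.sort(key=lambda t:t[0]);print(len(best))
for c,w,o in best[:5]:
    print("%.3f"%c,w)
    for x in o:print("   ",x[0],"%.1f/%.3f"%(x[1]*1e3,x[2]))
E
python3 plan2.py
```

```text
2961
0.022 [(0.036, 0.136, 0.032), {'lean': 0.7311996410114227, 'ty': 0.015400030111723167, 'dyaw': -1.0673149171201353}, (-0.016, 0.094, 0.305), {'lean': -0.322257684592152, 'ty': 0.02187049607086551, 'dyaw': 0.6933252688189333}]
    [-0.3376  0.5635  0.8825  1.8718 -0.6861  0.7969  0.7002] 0.8/0.002
    [ 1.0563  0.4779 -0.6285  2.0773 -1.0394  0.2872  0.2723] 0.9/0.001
    [-0.1214  0.3333  0.1733  2.1098  0.246   0.2897  0.2676] 0.0/0.000
    [ 0.6947  0.3721 -0.618   2.1685  0.9772  0.2688 -0.9226] 0.0/0.000
    [ 0.5561  0.4568 -0.4512  2.2388  1.6904  0.1897 -1.633 ] 0.1/0.000
0.026 [(0.0, 0.146, -0.084), {'lean': 0.6094790393409101, 'ty': 0.034968587346392674, 'dyaw': -0.8525128144909742}, (-0.062, 0.135, 0.199), {'lean': -0.7783098354489029, 'ty': -0.01575171772748287, 'dyaw': 0.4040660618590264}]
    [-0.3376  0.5635  0.8825  1.8718 -0.6861  0.7969  0.7002] 0.8/0.002
    [ 0.4062  0.4742  0.2792  1.9233 -1.0209  0.8764  0.3136] 0.1/0.000
    [-1.0016  0.708   1.1488  2.1646  0.3187  0.3361 -0.2204] 0.5/0.001
    [ 0.6149  0.3564 -0.509   2.1718  0.8754  0.2285 -0.825 ] 0.4/
[... 1146 characters left out ...]
701  0.912   0.2423 -0.86  ] 0.1/0.000
    [ 0.6215  0.47   -0.5442  2.2366  1.656   0.2355 -1.5938] 0.2/0.001
0.029 [(-0.002, 0.094, 0.187), {'lean': 0.07253759836242324, 'ty': 0.03867957578259319, 'dyaw': 0.028963751548785055}, (-0.059, 0.192, 0.471), {'lean': -0.8479408775405654, 'ty': 0.010507173558299256, 'dyaw': 0.3004882230361565}]
    [-0.3376  0.5635  0.8825  1.8718 -0.6861  0.7969  0.7002] 0.8/0.002
    [-0.3018  0.6004  0.814   1.7993 -0.7347  0.8641  0.7109] 0.0/0.000
    [-1.2152  0.7975  1.4526  2.1733  0.0715  0.313  -0.2052] 0.7/0.001
    [ 0.7505  0.3861 -0.6988  2.1684  1.0479  0.3031 -0.9899] 0.7/0.002
    [ 0.6092  0.4673 -0.5266  2.237   1.6575  0.2269 -1.5962] 0.0/0.000
```

```bash
cat > plan3.py <<'E'
from plan import *
q=arm.observe()["q"]
def sub(a,b,n): return [tuple(np.array(a)+(np.array(b)-np.array(a))*i/n) for i in range(1,n+1)]
for nm,A,B in (("1",(.036,.136,.032,.73,.015,-1.07),(-.016,.094,.305,-.32,.022,.69)),("2",(0,.146,-.084,.61,.035,-.85),(-.062,.135,.2,-.78,-.016,.4)),("3",(-.032,.13,.07,.55,0,-1.15),(-.019,.089,.357,-.5,.038,-.1)),("4",(-.036,.17,.28,.59,-.044,-.98),(-.026,.09,.45,-.66,-.011,-.39)),("5",(0,.094,.187,.07,.04,.03),(-.06,.19,.47,-.85,.01,.3)),("6",(-.03,.1,.2,0,0,0),(-.05,.19,.45,-.85,0,.1))):
    seq=[(-.03,.1,.2,0,0,0),A,B,(-.034,.07,.5,0,0,0),(-.034,.012,.5,0,0,0)]
    cur=(-.0294,.0358,.467,0,0,0);w=[];
    for s in seq:
        w+=[(*pose(*x),1) for x in sub(cur,s,8)];cur=s
    o=track(q,w,20);Q=np.array([q]+[x[0] for x in o]);st=np.abs(np.diff(Q,axis=0)).max(1).reshape(-1,8).max(1)
    print(nm,"maxstep",st,"err",["%.1f/%.3f"%(max(x[1] for x in o[k:k+8])*1e3,max(x[2] for x in o[k:k+8])) for k in range(0,40,8)],o[-1][0])
E
python3 plan3.py
```

```text
1 maxstep [0.1729 0.6032 0.3549 0.5713 0.1507] err ['0.0/0.000', '0.0/0.000', '0.0/0.000', '0.0/0.000', '0.0/0.000'] [ 0.576   0.4606 -0.4794  2.2381  1.6781  0.2035 -1.6192]
2 maxstep [0.1729 0.2894 0.2509 0.2278 0.006 ] err ['0.0/0.000', '0.0/0.000', '0.0/0.000', '16.9/0.033', '60.9/0.046'] [ 0.1137  0.3461  0.1203  2.1461 -0.1245  0.1788  0.1577]
3 maxstep [0.1729 0.4561 0.3206 0.3515 0.1758] err ['0.0/0.000', '0.0/0.000', '0.0/0.000', '0.0/0.000', '0.0/0.000'] [ 0.5759  0.4606 -0.4792  2.2381  1.6782  0.2034 -1.6193]
4 maxstep [0.1729 0.479  0.3673 0.4602 0.1757] err ['0.0/0.000', '0.0/0.000', '0.0/0.000', '0.0/0.000', '0.0/0.000'] [ 0.5759  0.4606 -0.4793  2.2381  1.6781  0.2035 -1.6193]
5 maxstep [0.1729 0.0102 0.1518 0.2913 0.1804] err ['0.0/0.000', '0.0/0.000', '0.0/0.000', '0.0/0.000', '35.5/0.017'] [ 0.0315  0.4054  0.2835  2.1818 -1.0721  0.1714  1.11  ]
6 maxstep [0.1729 0.     0.145  0.3156 0.1753] err ['0.0/0.000', '0.0/0.000', '0.0/0.000', '0.0/0.000', '35.5/0.017'] [ 0.027   0.4061  0.2899  2.182  -1.0815  0.1738  1.1193]
```

```bash
cat > same.py <<'E'
from plan import *
def same(P,Q,n,p=None,r=None):
    if p is None:
        o=arm.observe();p,r=np.array(o["position"]),R.from_rotvec(o["orientation"])
    w=(r.inv()*Q).as_rotvec()/n;M=np.zeros((3,3))
    for i in range(n):M+=(r*R.from_rotvec(w*i)).as_matrix()
    v=np.linalg.solve(M,P-p)
    return np.round(v/.075,3),np.round(w/np.radians(30),3)
def run(q,v,w,n):
    p,r=fk(q);wp=[]
    for i in range(n):
        p=p+r.apply(v*.075);r=r*R.from_rotvec(w*np.radians(30));wp.append((p,r,1))
    o=track(q,wp,16);Q=np.array([q]+[x[0] for x in o]);d=np.abs(np.diff(Q,axis=0))/np.array([.194,.194,.263,.263,.275,.275,.275])
    return o[-1][0],d.max(),min(x[0][2] for x in wp),max(x[1] for x in o)
if __name__=="__main__":
    q=arm.observe()["q"]
    for s,n in(((-.03,.1,.2,0,0,0),10),((-.032,.13,.07,.55,0,-1.15),20),((-.019,.089,.357,-.5,.038,-.1),15),((-.034,.07,.5,0,0,0),15),((-.034,.014,.5,0,0,0),5),((-.008,.004,.48,0,0,0),10),((-.008,.003,.0,0,0,0),15)):
        p,r=fk(q);v,w=same(*pose(*s),n,p,r);q,sp,mz,er=run(q,v,w,n)
        print(n,v.tolist(),w.tolist(),"speed %.2f minTCPz %.3f err %.4f"%(sp,mz,er),q)
E
python3 same.py
```

```text
10 [0.003, 0.095, -0.05] [0.051, -0.001, 0.001] speed 0.51 minTCPz 0.314 err 0.0000 [-0.2992  0.5385  0.808   1.871  -0.6265  0.7709  0.644 ]
20 [-0.101, -0.024, -0.029] [-0.019, 0.032, 0.108] speed 0.68 minTCPz 0.361 err 0.0000 [ 0.4455  0.3124  0.17    2.166  -1.0897  0.4635  0.2347]
15 [0.233, -0.075, 0.021] [-0.031, -0.093, -0.134] speed 0.58 minTCPz 0.339 err 0.0000 [-0.7412  0.6749  0.9051  1.9275  0.1282  0.577  -0.4896]
15 [-0.118, -0.046, 0.009] [-0.021, 0.069, -0.007] speed 1.17 minTCPz 0.341 err 0.0000 [ 0.4867  0.3389 -0.3394  2.1782  0.6823  0.1749 -0.639 ]
5 [-0.0, -0.07, 0.131] [0.001, 0.001, -0.0] speed 0.87 minTCPz 0.285 err 0.0000 [ 0.5654  0.4543 -0.4643  2.2364  1.6563  0.1951 -1.5996]
10 [-0.0, 0.029, 0.031] [0.004, 0.0, -0.0] speed 0.09 minTCPz 0.275 err 0.0000 [ 0.5189  0.4983 -0.4139  2.1665  1.4427  0.1894 -1.3812]
15 [-0.0, 0.08, 0.038] [0.061, 0.0, -0.0] speed 0.80 minTCPz 0.257 err 0.0000 [ 0.676   0.7811 -0.799   1.6872  0.6619  0.964  -0.5581]
```

```bash
r='' ; python3 -m inch '[[[0,0.095,-0.05],[0.05,0,0]],[[0,0.095,-0.05],[0.05,0,0]],[[0,0.095,-0.05],[0.05,0,0]],[[0,0.095,-0.05],[0.05,0,0]],[[0,0.095,-0.05],[0.05,0,0]]]' >/dev/null
python3 -m inch '[[[0,0.095,-0.05],[0.05,0,0]],[[0,0.095,-0.05],[0.05,0,0]],[[0,0.095,-0.05],[0.05,0,0]],[[0,0.095,-0.05],[0.05,0,0]],[[0,0.095,-0.05],[0.05,0,0]]]'
for i in 1 2 3 4; do python3 -m inch '[[[-0.1,-0.024,-0.029],[-0.019,0.032,0.108]],[[-0.1,-0.024,-0.029],[-0.019,0.032,0.108]],[[-0.1,-0.024,-0.029],[-0.019,0.032,0.108]],[[-0.1,-0.024,-0.029],[-0.019,0.032,0.108]],[[-0.1,-0.024,-0.029],[-0.019,0.032,0.108]]]' | grep force; done
cat > nxt.py <<'E'
from same import *
import sys,json
q=arm.observe()["q"];print(q);toe()
for s,n in json.loads(sys.argv[1]):
    p,r=fk(q);v,w=same(*pose(*s),n,p,r);q,sp,mz,er=run(q,v,w,n)
    print(n,v.tolist(),w.tolist(),"speed %.2f minz %.3f err %.4f"%(sp,mz,er),q)
E
python3 nxt.py '[[[-0.019,0.089,0.357,-0.5,0.038,-0.1],15],[[-0.034,0.07,0.5,0,0,0],20],[[-0.034,0.014,0.5,0,0,0],6],[[-0.008,0.004,0.48,0,0,0],10]]'
```

```text
time: 9.12
position: [0.5509, -0.1712, 0.3671]
orientation: [2.286, 1.913, 0.2]
force: [0.3, -0.1, -2.0]
opening: 0.0322
grip_force: 102.3
force: [0.0, 0.0, -3.1]
grip_force: 102.4
force: [0.2, -0.5, -4.3]
grip_force: 102.3
force: [0.3, -0.2, -3.4]
grip_force: 102.3
force: [-0.4, -0.2, -4.0]
grip_force: 102.3
[ 0.4946  0.3138  0.1141  2.163  -1.0821  0.4536  0.2327]
t11.62 toe [-30.2384  -0.9984 129.6026] eyeb [-16.6008 -30.9644 131.8507] yaw -1.144 tilt 0.068 F [-0.3142 -0.2331 -3.9748] op 0.0324
15 [0.234, -0.076, 0.022] [-0.03, -0.094, -0.134] speed 0.59 minz 0.338 err 0.0000 [-0.7227  0.6603  0.8692  1.9258  0.1691  0.5851 -0.527 ]
20 [-0.089, -0.034, 0.006] [-0.016, 0.052, -0.005] speed 1.30 minz 0.340 err 0.0000 [ 0.4834  0.3394 -0.3296  2.1754  0.619   0.1707 -0.5747]
6 [0.001, -0.06, 0.109] [0.001, -0.001, -0.001] speed 0.80 minz 0.285 err 0.0000 [ 0.565   0.4546 -0.4634  2.2357  1.6457  0.1945 -1.5879]
10 [0.0, 0.029, 0.03] [0.004, 0.0, 0.0] speed 0.09 minz 0.276 err 0.0000 [ 0.5241  0.498  -0.4208  2.166   1.4268  0.1931 -1.3638]
```

```bash
for i in 1 2 3; do python3 -m inch '[[[0.234,-0.076,0.022],[-0.03,-0.094,-0.134]],[[0.234,-0.076,0.022],[-0.03,-0.094,-0.134]],[[0.234,-0.076,0.022],[-0.03,-0.094,-0.134]],[[0.234,-0.076,0.022],[-0.03,-0.094,-0.134]],[[0.234,-0.076,0.022],[-0.03,-0.094,-0.134]]]' | grep "^force"; done
python3 nxt.py '[[[-0.034,0.07,0.5,0,0,0],25],[[-0.034,0.014,0.5,0,0,0],6],[[-0.008,0.004,0.48,0,0,0],10]]'
```

```text
force: [-1.2, -0.7, -3.0]
force: [0.1, -0.2, -2.7]
force: [1.3, 0.5, -3.5]
[-0.7178  0.6554  0.8528  1.9275  0.1908  0.5853 -0.5478]
t13.50 toe [-19.0714  39.0801  87.6564] eyeb [11.7429 36.0383 99.0679] yaw -0.098 tilt 0.353 F [ 1.2053  0.7516 -3.4508] op 0.0326
25 [-0.072, -0.027, 0.004] [-0.013, 0.041, -0.004] speed 0.83 minz 0.339 err 0.0000 [ 0.4746  0.3367 -0.3222  2.1763  0.6423  0.1729 -0.5955]
6 [0.001, -0.06, 0.111] [0.001, 0.001, 0.001] speed 0.78 minz 0.285 err 0.0000 [ 0.5637  0.4544 -0.4618  2.2359  1.6542  0.1939 -1.5974]
10 [0.0, 0.029, 0.03] [0.004, 0.0, -0.0] speed 0.09 minz 0.276 err 0.0000 [ 0.5191  0.4971 -0.4136  2.1662  1.4326  0.1892 -1.371 ]
```

```bash
for i in 1 2 3 4 5; do python3 -m inch '[[[-0.072,-0.027,0.004],[-0.013,0.041,-0.004]],[[-0.072,-0.027,0.004],[-0.013,0.041,-0.004]],[[-0.072,-0.027,0.004],[-0.013,0.041,-0.004]],[[-0.072,-0.027,0.004],[-0.013,0.041,-0.004]],[[-0.072,-0.027,0.004],[-0.013,0.041,-0.004]]]' | grep "^force"; done
python3 nxt.py '[[[-0.034,0.03,0.5,0,0,0],6],[[-0.034,0.014,0.5,0,0,0],4],[[-0.008,0.004,0.48,0,0,0],10]]'
```

```text
force: [0.7, 0.7, -2.6]
force: [-0.6, -0.6, -2.7]
force: [-0.2, -1.0, -2.5]
force: [0.1, 0.3, -3.7]
force: [-0.5, -0.5, -2.9]
[ 0.4782  0.3353 -0.3222  2.1765  0.6323  0.1718 -0.5832]
t16.62 toe [-33.4515  -2.6693  71.7677] eyeb [-4.5557 -2.603  87.7059] yaw 0.002 tilt 0.504 F [-0.362  -0.5494 -2.8882] op 0.0322
6 [0.004, -0.043, 0.081] [0.001, 0.001, 0.001] speed 0.58 minz 0.301 err 0.0000 [ 0.5459  0.4194 -0.4308  2.2205  1.4079  0.1703 -1.3558]
4 [0.0, -0.026, 0.047] [0.0, 0.0, -0.001] speed 0.25 minz 0.285 err 0.0000 [ 0.5702  0.4553 -0.4706  2.2368  1.6599  0.1983 -1.601 ]
10 [0.0, 0.029, 0.031] [0.004, 0.0, 0.0] speed 0.08 minz 0.275 err 0.0000 [ 0.5222  0.499  -0.4183  2.1669  1.4496  0.1916 -1.3859]
```

Flipped to the right wrist branch. Next I lower to 14 mm and look.

```bash
python3 -m inch '[[[0.005,-0.043,0.08],[0,0,0]],[[0.005,-0.043,0.08],[0,0,0]],[[0.005,-0.043,0.08],[0,0,0]],[[0.005,-0.043,0.08],[0,0,0]],[[0.005,-0.043,0.08],[0,0,0]]]' | grep "^force"
python3 -m inch '[[[0.005,-0.043,0.08],[0,0,0]],[[0,-0.026,0.047],[0,0,0]],[[0,-0.026,0.047],[0,0,0]],[[0,0,0],[0,0,0]]]'
python3 - <<'E'
from same import *
toe();s=arm.snapshot("side");toe();print(arm.observe()["q"])
cv2.imwrite("pics/k1.png",crop(s,278,195,72,55,9))
o=arm.observe();Hr=R.from_rotvec(o["orientation"])*downR(0).inv();O=o["position"]-Hr.apply(TO)
for n,c in(("toeLt",(-.088,.02,.006)),("toeRt",(-.088,-.02,.006)),("eyeFL",(-.082,.011,.006)),("eyeFR",(-.082,-.011,.006)),("eyeBL",(-.052,.011,.006)),("eyeBR",(-.052,-.011,.006)),("plateFR",(-.03,-.02,.006)),("toeRb",(-.088,-.02,0))):
    print(n,(proj(s,O+Hr.apply(c))-[278,195]+.5)*9-.5)
Z=R.from_euler('z',YAW)
for c in((-.022,.008,.014),(-.022,-.008,.014),(.022,.008,.014),(.022,-.008,.014)): print("head",c,(proj(s,STUD+Z.apply(c))-[278,195]+.5)*9-.5)
E
```

```text
force: [-0.2, -0.3, -2.6]
time: 17.75
position: [0.4869, -0.1571, 0.2936]
orientation: [2.09, 1.737, 0.441]
force: [-0.2, -0.8, -2.4]
opening: 0.0323
grip_force: 102.4
t17.75 toe [-33.2535  -0.359   22.4395] eyeb [-4.3358 -0.2926 38.3382] yaw 0.002 tilt 0.503 F [-0.0092 -0.7748 -2.4033] op 0.0323
t17.80 toe [-33.0747  -0.3443  22.6588] eyeb [-4.1628 -0.28   38.5677] yaw 0.002 tilt 0.503 F [ 0.7018 -0.6728 -3.3179] op 0.0326
[ 0.5477  0.4352 -0.4395  2.2306  1.5647  0.1815 -1.51  ]
toeLt [145.1134 211.8785]
toeRt [207.6533 296.5878]
eyeFL [182.4344 213.1923]
eyeFR [217.322  259.3955]
eyeBL [300.6374 127.3568]
eyeBR [338.0176 171.6895]
plateFR [442.9216 125.5753]
toeRb [222.4336 317.0012]
head (-0.022, 0.008, 0.014) [234.5013 264.425 ]
head (-0.022, -0.008, 0.014) [260.3495 298.652 ]
head (0.022, 0.008, 0.014) [432.2404 225.6658]
head (0.022, -0.008, 0.014) [460.6631 258.7841]
```

View pics/k1.png

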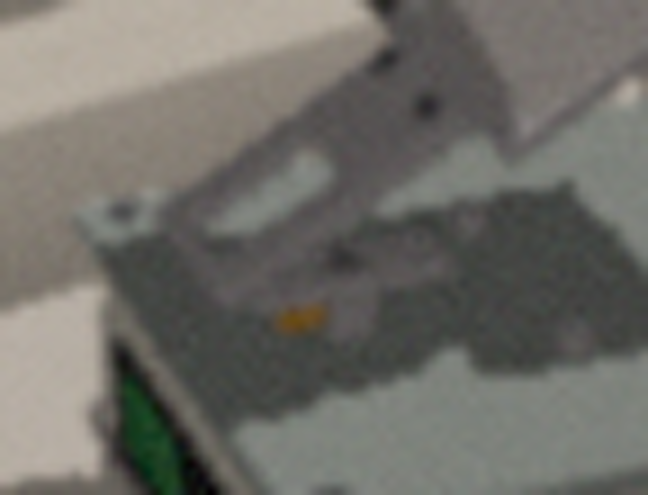

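The crop shows the eye opening at (207,228) to (333,172). Its lower edge lies on the predicted line, so the lateral fit is within about 1 mm of the stud. Now I'll feel for the platform with the toe, in front of the head.

```bash
python3 nxt.py '[[[-0.033,0.006,0.5,0,0,0],5]]'; python3 -m inch '[[[0,-0.02,0.04],[0,0,0]],[[0,-0.02,0.04],[0,0,0]],[[0,-0.02,0.04],[0,0,0]],[[0,-0.02,0.04],[0,0,0]],[[0,-0.02,0.035],[0,0,0]]]'|grep ^force;python3 -m inch '[[[0,0,0],[0,0,0]]]'>/dev/null;  python3 nxt.py '[[[-0.033,0.004,0.5,0,0,0],2]]'
```

```text
[ 0.5477  0.4352 -0.4395  2.2306  1.5647  0.1815 -1.51  ]
t17.80 toe [-33.0747  -0.3443  22.6588] eyeb [-4.1628 -0.28   38.5677] yaw 0.002 tilt 0.503 F [ 0.7018 -0.6728 -3.3179] op 0.0326
5 [-0.001, -0.018, 0.039] [0.001, 0.002, 0.001] speed 0.15 minz 0.277 err 0.0000 [ 0.5974  0.4779 -0.5119  2.2409  1.7335  0.2251 -1.6716]
force: [0.6, -0.4, -2.6]
[ 0.5979  0.4794 -0.5175  2.2445  1.7545  0.236  -1.6926]
t18.55 toe [-32.6269  -0.2418   5.898 ] eyeb [-3.7086 -0.1757 21.7954] yaw 0.002 tilt 0.503 F [ 0.1983 -0.3239 -3.5228] op 0.0326
2 [-0.003, -0.001, 0.011] [0.003, 0.004, 0.002] speed 0.01 minz 0.275 err 0.0000 [ 0.5983  0.4829 -0.515   2.2425  1.7513  0.2306 -1.6887]
```

```bash
for i in 1 2 3 4; do python3 -m inch '[[[0,-0.0064,0.0117],[0,0,0]],[[0,0,0],[0,0,0]]]'>/dev/null; python3 -c "
from h import *
toe()"; done
```

```text
t18.80 toe [-32.3962  -0.2113   5.1954] eyeb [-3.4868 -0.1403 21.1088] yaw 0.002 tilt 0.503 F [ 0.0642 -0.443  -3.7162] op 0.0323
t19.05 toe [-32.4518  -0.2068   4.1349] eyeb [-3.5407 -0.1338 20.0454] yaw 0.003 tilt 0.503 F [-0.5603  0.2998 -2.068 ] op 0.0318
t19.30 toe [-32.398   -0.2206   3.1404] eyeb [-3.4879 -0.1489 19.0526] yaw 0.002 tilt 0.503 F [ 0.1416 -0.1042 -2.5801] op 0.0324
t19.55 toe [-32.0819  -0.2409   2.685 ] eyeb [-3.1894 -0.1645 18.6292] yaw 0.003 tilt 0.504 F [-3.0276 -0.9835  5.9076] op 0.0326
```

```bash
python3 -m inch '[[[0,0.006,-0.012],[0,0,0]],[[0,0.035,0.019],[0,0,0]],[[0,0.035,0.019],[0,0,0]],[[0,0.035,0.019],[0,0,0]],[[0,0,0],[0,0,0]]]'|grep ^force; python3 -c "
from h import *
toe()"
python3 -m inch '[[[0,0.023,0.013],[0,0,0]],[[0,0.023,0.013],[0,0,0]],[[0,0,0],[0,0,0]]]'|grep ^force; python3 -c "
from h import *
toe()"
```

```text
force: [-0.8, 0.7, -2.6]
t20.18 toe [-23.2048  -0.1188   3.185 ] eyeb [ 5.7041 -0.047  19.0995] yaw 0.002 tilt 0.503 F [-0.8876  0.596  -2.6305] op 0.0323
force: [0.9, -0.1, -3.8]
t20.55 toe [-19.3498  -0.2175   3.2229] eyeb [ 9.558  -0.1478 19.1395] yaw 0.002 tilt 0.503 F [ 0.9436  0.1189 -3.7848] op 0.0323
```

```bash
cat > t.py <<'E'
from h import *
toe()
E
for i in 1 2 3 4; do python3 -m inch '[[[0,0.0117,0.0064],[0,0,0]],[[0,0.0117,0.0064],[0,0,0]],[[0,0,0],[0,0,0]]]'>/dev/null; python3 t.py; done
```

```text
t20.93 toe [-18.4913  -0.2328   2.8709] eyeb [10.4396 -0.1619 18.7453] yaw 0.002 tilt 0.502 F [-3.9372 -0.493   0.5136] op 0.0321
t21.30 toe [-16.8795  -0.2653   2.7827] eyeb [12.0585 -0.1948 18.6442] yaw 0.002 tilt 0.501 F [-7.6853  0.4056  2.0323] op 0.0320
t21.68 toe [-15.3094  -0.2824   2.7068] eyeb [13.636  -0.2117 18.5548] yaw 0.002 tilt 0.501 F [-8.9841  0.3088  4.2308] op 0.0325
t22.05 toe [-13.7482  -0.2553   2.5868] eyeb [15.2059 -0.187  18.4188] yaw 0.002 tilt 0.500 F [-9.8584 -0.0192  5.9104] op 0.0324
```

```bash
python3 -m inch '[[[0,0.006,-0.012],[0,0,0]],[[0,0,0],[0,0,0]]]'>/dev/null; python3 t.py; for i in 1 2 3; do python3 -m inch '[[[0,0.0117,0.0055],[0,0,0]],[[0,0.0117,0.0055],[0,0,0]],[[0,0,0],[0,0,0]]]'>/dev/null; python3 t.py; done
```

```text
t22.30 toe [-13.8378  -0.2611   3.2527] eyeb [15.1248 -0.1947 19.0694] yaw 0.002 tilt 0.500 F [-8.0121 -0.1646 -1.9343] op 0.0322
t22.68 toe [-12.1111  -0.2574   3.2219] eyeb [16.8576 -0.1915 19.0274] yaw 0.002 tilt 0.499 F [-8.8533  0.2557 -0.4727] op 0.0326
t23.05 toe [-10.5198  -0.2889   3.1904] eyeb [18.4568 -0.2239 18.9814] yaw 0.002 tilt 0.499 F [-10.1455  -0.1114  -0.2694] op 0.0324
t23.43 toe [-9.135  -0.2938  3.1016] eyeb [19.8535 -0.2305 18.8706] yaw 0.002 tilt 0.498 F [-11.7628   1.1476  -0.0306] op 0.0324
```

```bash
for i in 1 2 ; do python3 -m inch '[[[0,0.009,0.004],[0,0,0]],[[0,0,0],[0,0,0]]]'>/dev/null; python3 t.py; done; python3 -c "
from plan import *
from same import *
o=arm.observe();q=o['q']
P=o['position'];r=R.from_rotvec(o['orientation'])
" ; python3 nxt.py '[[[-0.0085,0.0031,0.35,0,-0.0003,0],6],[[-0.0085,0.0031,0.2,0,-0.0003,0],6],[[-0.0085,0.0031,0.0,0,-0.0003,0],8]]'
```

```text
t23.68 toe [-8.9887 -0.3204  2.9903] eyeb [20.0113 -0.2575 18.7382] yaw 0.002 tilt 0.497 F [-15.2147   0.1639   2.3684] op 0.0327
t23.93 toe [-8.8174 -0.2971  2.8881] eyeb [20.1936 -0.2323 18.6156] yaw 0.002 tilt 0.497 F [-16.8579   0.5845   3.6941] op 0.0325
[ 0.5604  0.5039 -0.4753  2.1863  1.6158  0.2231 -1.5491]
t23.93 toe [-8.8174 -0.2971  2.8881] eyeb [20.1936 -0.2323 18.6156] yaw 0.002 tilt 0.497 F [-16.8579   0.5845   3.6941] op 0.0325
6 [-0.002, 0.064, 0.028] [0.047, 0.002, 0.001] speed 0.74 minz 0.274 err 0.0000 [ 0.6858  0.5826 -0.6852  2.0333  0.973   0.4466 -0.8903]
6 [0.0, 0.062, 0.029] [0.047, -0.001, -0.0] speed 0.16 minz 0.270 err 0.0000 [ 0.7146  0.6703 -0.7822  1.8861  0.7987  0.686  -0.7046]
8 [0.0, 0.063, 0.029] [0.048, 0.0, -0.0] speed 0.14 minz 0.257 err 0.0000 [ 0.6821  0.7837 -0.8094  1.688   0.6702  0.9687 -0.5654]
```

```bash
for i in 1 2 3; do python3 -m inch '[[[0,0.063,0.028],[0.047,0,0]],[[0,0.063,0.028],[0.047,0,0]],[[0,0,0],[0,0,0]]]'>/dev/null; python3 t.py; done
```

```text
t24.30 toe [-8.988  -0.5605  2.6772] eyeb [20.7874 -0.5258 16.9049] yaw 0.001 tilt 0.446 F [-16.4855   1.7151  -0.2617] op 0.0324
t24.68 toe [-9.0433 -0.6976  2.7869] eyeb [21.4061 -0.6763 15.5083] yaw 0.001 tilt 0.396 F [-14.7461   1.9041   0.0017] op 0.0326
t25.05 toe [-9.133  -0.7315  2.9295] eyeb [21.914  -0.7132 14.1136] yaw 0.001 tilt 0.346 F [-14.6722   2.3481  -1.8188] op 0.0324
```

```bash
for i in 1 2 3; do python3 -m inch '[[[0,0.066,0.029],[0.047,0,0]],[[0,0.066,0.029],[0.047,0,0]],[[0,0,0],[0,0,0]]]'>/dev/null; python3 t.py; done
```

```text
t25.43 toe [-9.0922 -0.6979  3.0137] eyeb [22.48   -0.682  12.6155] yaw 0.001 tilt 0.295 F [-15.8274   2.2388  -1.8415] op 0.0326
t25.80 toe [-9.0751 -0.7012  3.1247] eyeb [22.9417 -0.6868 11.1199] yaw 0.000 tilt 0.245 F [-16.4709   1.3664  -1.1065] op 0.0321
t26.18 toe [-9.0497 -0.721   3.2437] eyeb [23.3303 -0.7111  9.6109] yaw 0.000 tilt 0.194 F [-18.8536   2.7456  -0.4768] op 0.0323
```

```bash
for i in 1 2 3; do python3 -m inch '[[[0,0.06,0.029],[0.047,0,0]],[[0,0.061,0.029],[0.047,0,0]],[[0,0,0],[0,0,0]]]'>/dev/null; python3 t.py; done
```

```text
t26.55 toe [-9.1274 -0.7471  3.3593] eyeb [23.5267 -0.7393  8.1244] yaw 0.000 tilt 0.145 F [-18.7919   1.0133  -1.5562] op 0.0324
t26.93 toe [-9.1339 -0.7431  3.537 ] eyeb [23.7147 -0.7405  6.6944] yaw 0.000 tilt 0.096 F [-17.4537   1.6969  -1.2142] op 0.0323
t27.30 toe [-9.1939 -0.6797  3.6767] eyeb [23.7703 -0.6778  5.2145] yaw 0.000 tilt 0.047 F [-16.3717   1.0221  -1.534 ] op 0.0325
```

```bash
python3 -m inch '[[[0,0.06,0.029],[0.045,0,0]],[[0,0.06,0.029],[0.045,0,0]],[[0,0,0],[0,0,0]]]'>/dev/null; python3 t.py; for i in 1 2; do python3 -m inch '[[[0,-0.003,0.004],[0,0,0]],[[0,0,0],[0,0,0]]]'>/dev/null; python3 t.py; done
```

```text
t27.68 toe [-9.1974 -0.6375  3.6993] eyeb [23.8026 -0.6342  3.6687] yaw 0.000 tilt -0.001 F [-18.658    1.5977  -1.1364] op 0.0322
t27.93 toe [-9.2061 -0.6762  3.6908] eyeb [23.7939 -0.6708  3.703 ] yaw 0.000 tilt 0.000 F [-17.1222   1.6938  -1.0077] op 0.0326
t28.18 toe [-9.2039 -0.6622  3.6235] eyeb [23.7961 -0.6596  3.6533] yaw 0.000 tilt 0.001 F [-17.7364   1.4472   2.5916] op 0.0323
```

```bash
for i in 1 2 3; do python3 -m inch '[[[0,-0.02,0],[0,0,0]],[[0,-0.02,0],[0,0,0]],[[0,0,0],[0,0,0]]]'>/dev/null; python3 t.py; done
```

```text
t28.55 toe [-9.9649 -0.5802  3.8167] eyeb [23.0346 -0.582   3.9929] yaw -0.000 tilt 0.005 F [-10.8685   1.088   -1.0942] op 0.0324
t28.93 toe [-12.3003  -0.5867   3.8631] eyeb [20.6989 -0.5918  4.0821] yaw -0.000 tilt 0.007 F [-9.8564  1.886  -1.372 ] op 0.0322
t29.30 toe [-14.6692  -0.5937   3.9211] eyeb [18.3298 -0.6     4.1808] yaw -0.000 tilt 0.008 F [-7.5801  1.3669 -0.2052] op 0.0325
```

```bash
for i in 1 2 3 4; do python3 -m inch '[[[0,-0.013,0.002],[0,0,0]],[[0,0,0],[0,0,0]]]'>/dev/null; python3 t.py; done
```

```text
t29.55 toe [-15.3617  -0.578    3.8495] eyeb [17.6371 -0.5868  4.1263] yaw -0.000 tilt 0.008 F [-7.1292 -0.1889 -0.8655] op 0.0322
t29.80 toe [-16.1622  -0.5734   3.6482] eyeb [16.8365 -0.5817  3.9357] yaw -0.000 tilt 0.009 F [-6.6395  0.5795 -1.7532] op 0.0322
t30.05 toe [-16.8897  -0.5375   3.5642] eyeb [16.1089 -0.5477  3.8663] yaw -0.000 tilt 0.009 F [-6.056   0.265  -0.3767] op 0.0325
t30.30 toe [-17.6426  -0.5995   3.3793] eyeb [15.3559 -0.6107  3.6953] yaw -0.000 tilt 0.010 F [-5.1829  0.192  -1.9089] op 0.0322
```

```bash
for i in 1 2; do python3 -m inch '[[[0,-0.01,0],[0,0,0]],[[0,0,0],[0,0,0]]]'>/dev/null; python3 t.py; done
```

```text
t30.55 toe [-17.6704  -0.5335   3.4943] eyeb [15.3275 -0.5432  3.8626] yaw -0.000 tilt 0.011 F [-4.8577 -0.3205 -3.1704] op 0.0325
t30.80 toe [-17.9061  -0.4884   3.5529] eyeb [15.0914 -0.4985  3.9564] yaw -0.000 tilt 0.012 F [-5.9305 -0.9849 -3.8376] op 0.0322
```

```bash
python3 -m inch '[[[0,0,0],[0,0,0]],[[0,0,0],[0,0,0]],[[0,0,0],[0,0,0]],[[0,0,0],[0,0,0]],[[0,0,0],[0,0,0]]]' 0.7 20; python3 t.py
for i in 1 2; do python3 -m inch '[[[0,0,-0.15],[0,0,0]],[[0,0,-0.2],[0,0,0]],[[0,0,-0.3],[0,0,0]],[[0,0,-0.3],[0,0,0]],[[0,0,-0.2],[0,0,0]]]'|grep -E "^(pos|force)"; done
python3 -m inch '[[[0,-0.5,-0.3],[0,0,0]],[[0,-0.5,-0.3],[0,0,0]],[[0,-0.5,0],[0,0,0]]]'|grep -E "^(pos|force)"
python3 - <<'E'
from h import *
t=arm.snapshot("top");s=arm.snapshot("side")
m=np.zeros((480,800,3),np.uint8);m[:,:320]=crop(t,265,165,80,120,4)[:480,:320];b=crop(s,280,180,120,90,4);m[:360,320:]=b;cv2.imwrite("pics/m1.png",m)
H=R.from_euler('z',YAW);O=STUD+H.apply([.0685,0,0])
for n,c in(("topFL",(-.017,.038,.046)),("topFR",(-.017,-.038,.046)),("topBL",(.017,.038,.046)),("topBR",(.017,-.038,.046)),("toeR",(-.088,-.02,.006)),("toeL",(-.088,.02,.006))):
    P=O+H.apply(c);print(n,"top",(proj(t,P)-[265,165]+.5)*4-.5,"side",(proj(s,P)-[280,180]+.5)*4-.5+[320,0])
E
```

```text
time: 31.42
position: [0.6003, -0.1782, 0.2586]
orientation: [2.407, 1.998, 0.007]
force: [0.0, 0.1, -0.3]
opening: 0.0596
grip_force: 0.0
t31.43 toe [-17.321   -0.2154   3.782 ] eyeb [15.6761 -0.2223  4.2239] yaw -0.000 tilt 0.013 F [ 0.0107  0.1226 -0.3056] op 0.0596
position: [0.5993, -0.1773, 0.3469]
force: [0.1, -0.2, -0.4]
position: [0.5982, -0.1768, 0.4322]
force: [0.4, 0.6, 0.9]
position: [0.4863, -0.1551, 0.4758]
force: [-0.7, -0.7, 0.3]
topFL top [ 80.4439 142.568 ] side [536.9978  63.3695]
topFR top [221.9855 167.957 ] side [601.7317 128.7731]
topBL top [92.3543 81.0223] side [601.4751  51.7541]
topBR top [233.2712 106.2907] side [670.1398 115.5111]
toeR top [164.7426 304.2546] side [441.9902 218.4724]
toeL top [ 91.8728 291.1736] side [413.2066 180.1093]
```

View pics/m1.png

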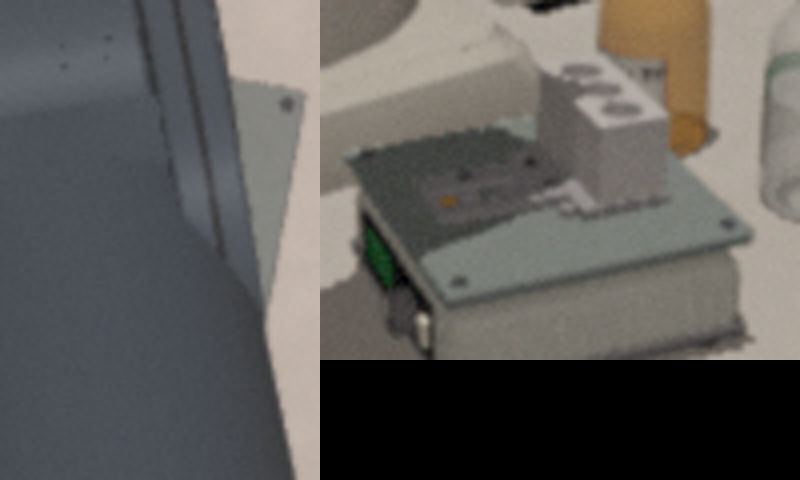

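The side half shows the block's top corners at (538,66), (603,127) and (667,115). That is within half a camera pixel or so of the computed mounted pose. The holder lies flat with the eye round the stud, the plunger shows orange at (447,200), and the gripper is clear. I'm handing in.

```bash
python3 -c "
from cell import arm
print(arm.hand_in())"
```

```text
the job is handed in; nothing more can be done
None
```

The holder is mounted and the job is handed in: by camera it lies flat on the platform at its computed mounted position with the eye round the stud, and the arm stands clear; hand-in gave no verdict.

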